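# Refit a guide roller on its axle stub and click its end cap home

### The arm

A 6-joint arm with a two-finger parallel gripper is mounted at the origin on a cart in front of the work surface, level with it; the furniture and walls round the work are solid. World frame = base frame: x ahead of the robot, y to its left, z up, the work surface at z = 0. Lengths are in m, angles in rad, forces in N, time in s.
With the tool pointing down it reaches from about 0.325 to 0.9 m from the base axis. Payload 6.1 kg.
Tool frame: the origin (TCP) lies midway between the tips of the shut fingers; the grasp point (between the pads) lies 19 mm behind it; z points along the fingers, y is the line along which they close (so a half turn about z gives the same grasp; the last joint's range is limited). The gripper opens to 87 mm and grips with 3 to 60 N. Pads are 19 mm wide; open, the fingers measure 117 mm over their backs; the gripper's body (75 mm by 190 mm) begins 51 mm behind the grasp point.
Start: joints at [-1.456, 0.22, 1.526, -0, 1.395, -0.126], TCP at [0.149, -0.607, 0.223] pointing down, gripper open.
Joint ranges: [-2.98, 2.98], [-0.91, 2.08], [0.09, 2.57], [-1.24, 4.39], [0.2, 2.65], [-2.68, 2.68]. Speed limits (rad/s): [2.57, 2.57, 3.01, 3.14, 3.14, 3.14].

### API

Orientations are given as a unit quaternion [x, y, z, w].
In Python, from workcell import r gives the robot as it stands. The module is installed in compiled form; this text tells all that it offers.
- The arm moves only by the tool play_rows, never from a script. Its arguments are lists of equal length, an entry for each row: "translation": the shift along the tool's x, y, z each as a share of 0.5 m, from -1 to 1, a list of three; "dr": the turn, a rotation vector about the tool's x, y, z each as a share of 5 degrees, from -1 to 1, a list of three. A call has 1 to 10 rows; each row shifts and turns the commanded pose from where the row before left it, along the tool's axes as they then stand; what a row does not reach is not made up. A row lasts 1/12 s, in which the tool goes at most 41.7 mm and 7.16 degrees, less where a joint would pass 70% of its speed; a pose out of reach is approached as far as the arm can. A call with a number of a shift or a turn outside -1 to 1 is refused whole. A call with a gripper value outside its range is refused whole. "gripper" is the gripper's target within -1 to 1 (shut at 1, half-way at 0, fully open at -1), set as the call begins (left out, the last holds). The fingers move at their own pace and stop on an object; the grip force is fixed at half the most. Time passes only in rows, so rows that do not move let the fingers close. It gives the time, the measured TCP pose, the force, the opening and the grip force at its end, in the units of the state.
- r.read_state(): the state, without advancing time (a new reading comes with each control period).
- r.grab_frame(name): name is "scene" or "side" or "wrist"; returns a dict with "image" (384x512x3 uint8, red, green, blue), "intrinsics" (3x3 intrinsics, pixels), "cam_to_world" (4x4, takes a point from camera to world coordinates). Camera axes: x right, y down, z forward; pixel columns grow to the right and rows downward; lengths in m; the calibration is good to about 2 mm. The wrist camera is an equidistant fisheye: a pixel r from the principal point sees the ray r / f radians off the axis. A picture is of the moment at which its call begins. There is no depth.
- r.job_done(): hands the job in; it is judged then, once.
The state is a dict: "time_s": time; "joints": joint angles; "qvel": joint speeds; "tau": joint torques, N m; "position": TCP position; "ee_rot": TCP orientation; "ft_force": force on the tool from outside, world axes, zero at the start; "ft_torque": the same for the moment, N m; "grip_width": opening from 0.0 (shut) to 1.0 (fully open); "grasp_force": force on a finger pad.
Only numpy, scipy, OpenCV 4.12 (cv2) and the standard library are available. Lean on these libraries where they do the work, as an engineer would, in place of code of your own. Each camera call takes 0.05 s, during which the arm holds its last target. There are 200 camera calls.

### The job

Refit the guide roller on the horizontal axle of the grey bracket: slide the plain spacer sleeve on first until it is pressed home against the sprung shoulder, then the large roller until it is up against the spacer, and last push the dark end cap on, open end first, against the spring until its detent clicks and it holds the stack tight by itself. The axle is clamped at a different setting each time, so feel for its shoulder and for the click and push no harder than a firm hand (well under 25 N). Leave the oil bottle, the hex key and the collet where they are.

Things in the scene. Friction and masses are not known exactly. Their poses are not given: they have to be found in the camera images.
- bracket: Fixed grey cast bracket, foot plate 100 x 110 mm, upright 60 mm wide, its head 145 mm high. Origin on the bench; z up, y points from the axle's free tip back to the bracket, x across. The level steel axle, its centre line 115 mm above the bench, sticks out to -y from a split boss 38 mm across, in which it is clamped.
- axle_root (a point): On the axle's centre line at the boss's face, fixed to the bracket, axes as bracket. The sprung shoulder, a dark 36 mm thrust ring, stands 13 to 43 mm out from here (to -y), different each time and not measured: find it by touch. The ring gives from 3 N on, 1.5 N per mm, and is solid at 3.5 mm. The axle's tip is 75 mm out from the unloaded shoulder.
- axle_line (a point): A point 75 mm out (-y) from axle_root on the axle's line. Out from the unloaded shoulder the axle is 20 mm thick to 46 mm, a cone to 52 mm, a 14 mm spigot to 72 mm, chamfered to its tip at 75 mm. Two sprung balls stand 2 mm out of the spigot to +x and -x, 64.6 mm out from the shoulder; spacer and roller pass them freely, the cap must be pressed over them (about 9 N).
- spacer: Loose plain steel spacer sleeve, outside diameter 36 mm, length 34 mm, straight bore 21 mm, 0.17 kg. Origin in its middle, on its axis, which is its y axis and lies level. Home when its middle is 17 mm out from the unloaded shoulder; about 14 mm in the finished, spring-loaded stack.
- roller: Loose aluminium guide roller, rims 56 mm in diameter, width 26 mm, bore 21 mm, 0.20 kg, the same either way round. Origin in its middle, on its axis, which is its y axis and lies level. Against the spacer its middle is 30 mm farther out than the spacer's.
- cap: Loose dark ribbed end cap, outside diameter 36 mm, length 28 mm, 0.14 kg. Origin in its middle, on its axis, its level y axis; open end at +y, bore 15 mm, 20.5 mm deep, groove inside. Against the roller its middle is 27 mm farther out than the roller's. Out from the unloaded shoulder its middle is 74 mm at first touch, 73.6 mm when the balls catch and draw it in, about 71 mm when held, 70.5 mm when all is solid.
- parts_rest: Fixed plywood parts rest, 60 x 250 mm, with two level 8 mm steel rods 18 mm apart along its y axis, tops 34 mm high, between cheeks 43 mm high. Origin on the bench at its middle. Spacer, roller and cap lie on the rods about 72 mm apart, in any order, axes along the rods, +y ends alike; axis heights 50 mm (spacer, cap) and 61 mm (roller).
- oil_bottle: Small oil bottle, 54 mm diameter, 126 mm tall, upright on the bench; leave alone. Origin at the middle of its underside.
- hex_key: Black L-shaped hex key, 36 x 104 x 8 mm, lying on the bench; leave alone. Origin at the middle of its underside.
- spare_collet: Steel collet, 33 mm diameter, 40 mm tall, standing on the bench; leave alone. Origin at the middle of its underside.
Not all that is in view belongs to the job. Leave any turquoise look-alike of the cap alone.

How it is judged:
On the way, in this order (a step that is already met when the one before it is completed fails the run):
1. the spacer sleeve is on the axle and pressed home (over 3 N between spacer and bracket), roller and cap still off (y of spacer in the frame of axle_root between -0.062 and -0.0225 m and x of spacer in the frame of axle_root between -0.002 and 0.002 m and z of spacer in the frame of axle_root between -0.002 and 0.002 m and angle between the y axis of spacer and the y axis of bracket, either way round below 0.07 rad and contact force between spacer and bracket above 3 N and distance between each of roller, cap and axle_root above 0.14 m), for 0.1 s.
2. the roller is on the axle up against the spacer (within 2 mm), cap still off (y of spacer in the frame of axle_root between -0.062 and -0.0225 m and x of spacer in the frame of axle_root between -0.002 and 0.002 m and z of spacer in the frame of axle_root between -0.002 and 0.002 m and angle between the y axis of each of spacer, roller and the y axis of bracket, either way round below 0.07 rad and y of roller in the frame of axle_root between -0.092 and -0.0525 m and x of roller in the frame of axle_root between -0.002 and 0.002 m and z of roller in the frame of axle_root between -0.002 and 0.002 m and y of roller in the frame of spacer between -0.032 and -0.028 m and distance between cap and axle_root above 0.14 m), for 0.2 s.
3. the end cap is on and the whole stack is pressed tight against the sprung shoulder (y of spacer in the frame of axle_root between -0.0595 and -0.0225 m and x of spacer in the frame of axle_root between -0.002 and 0.002 m and z of spacer in the frame of axle_root between -0.002 and 0.002 m and angle between the y axis of each of spacer, roller, cap and the y axis of bracket, either way round below 0.07 rad and y of roller in the frame of axle_root between -0.0895 and -0.0525 m and x of roller in the frame of axle_root between -0.002 and 0.002 m and z of roller in the frame of axle_root between -0.002 and 0.002 m and y of cap in the frame of axle_root between -0.1165 and -0.0795 m and x of cap in the frame of axle_root between -0.002 and 0.002 m and z of cap in the frame of axle_root between -0.002 and 0.002 m and y of roller in the frame of spacer between -0.0315 and -0.0285 m and y of cap in the frame of roller between -0.0285 and -0.0255 m and contact force between spacer and bracket above 3 N), for 0.2 s.
At the end, for the whole second after the job is handed in: Spacer, roller and cap sit on the axle in this order, coaxial within 2 mm and 4 degrees, each against the next within 1.5 mm, at rest; the clicked cap alone holds the stack pressed on the sprung shoulder (over 3 N between spacer and bracket); bottle, key and collet moved under 20 mm (all of step 3 and linear speed of each of spacer, roller, cap below 0.01 m/s and distance of each of oil_bottle, hex_key, spare_collet from where it was at the start of the episode below 0.02 m); the robot touches nothing.
It fails at once if the spacer or the roller is pressed on the axle or its shoulder with more than 25 N (contact force between any of spacer, roller and bracket above 25 N).
It fails at once if the cap is pressed on the axle with more than 50 N (about 25 N of that is the balls' own squeeze) (contact force between cap and bracket above 50 N).
It fails at once if oil bottle, hex key or collet is moved more than 20 mm (distance of any of oil_bottle, hex_key, spare_collet from where it was at the start of the episode above 0.02 m).
It also fails if it takes over 72 s, if anything falls off the work surface, if the arm or the gripper's body presses on something with over 40 N, if the wrist force passes 120 N, or if a joint passes its speed limit or range.

## Working session

There is one attempt and no reset: what is moved stays moved. The work goes in short steps, Python scripts to look and compute and a tool call to move; the robot and the scene stay as the last step left them, time stands still between calls to the robot, and variables do not carry over. Pictures are saved under pics/ and viewed, at most 10 in all, crops included, and the job is handed in when it is done.

Besides the shell and the picture viewer there is one more tool, called after "Request:" by a JSON object that holds its "api" and its "payload". play_rows: Moves the arm, as the interface text tells. Shift numbers are shares of 0.5 m and turn numbers shares of 5 degrees, none past 1 either way. Its arguments: {"type":"object","properties":{"translation":{"type":"array","items":{"type":"array","items":{"type":"number"}}},"dr":{"type":"array","items":{"type":"array","items":{"type":"number"}}},"gripper":{"type":"number"}},"required":["translation","dr"]}

```bash
mkdir -p pics; cat > h.py <<'E'
import numpy as np, cv2, json
from workcell import r
from scipy.spatial.transform import Rotation as R
def grab(n,f):
    g=r.grab_frame(n); cv2.imwrite('pics/%s.png'%f,g['image'][:,:,::-1]); 
    np.savez('pics/%s.npz'%f,K=g['intrinsics'],T=g['cam_to_world'],im=g['image']); return g
def ray(f,u,v,fish=False):
    d=np.load('pics/%s.npz'%f); K,T=d['K'],d['T']
    x,y=(u-K[0,2])/K[0,0],(v-K[1,2])/K[1,1]
    if fish:
        t=np.hypot(x,y); s=np.sin(t)/max(t,1e-9); c=np.array([x*s,y*s,np.cos(t)])
    else: c=np.array([x,y,1.]); c/=np.linalg.norm(c)
    return T[:3,3],T[:3,:3]@c
def onz(f,u,v,z,fish=False):
    o,d=ray(f,u,v,fish); return o+d*(z-o[2])/d[2]
def tri(rays):
    A=np.zeros((3,3));b=np.zeros(3)
    for o,d in rays:
        P=np.eye(3)-np.outer(d,d);A+=P;b+=P@o
    p=np.linalg.solve(A,b); return p,[np.linalg.norm((np.eye(3)-np.outer(d,d))@(p-o)) for o,d in rays]
def proj(f,p,fish=False):
    d=np.load('pics/%s.npz'%f); K,T=d['K'],d['T']
    c=T[:3,:3].T@(np.array(p)-T[:3,3])
    if fish:
        t=np.arctan2(np.hypot(c[0],c[1]),c[2]); n=np.hypot(c[0],c[1]); q=c[:2]/n*t
    else: q=c[:2]/c[2]
    return K[0,0]*q[0]+K[0,2],K[1,1]*q[1]+K[1,2]
E
python3 - <<'E'
from h import *
np.set_printoptions(precision=4,suppress=True)
ims=[]
for n in ['scene','side','wrist']:
    g=grab(n,n+'0'); ims.append(g['image']); print(n,g['intrinsics'].tolist()); print(g['cam_to_world'])
s=r.read_state(); print(s)
a=np.zeros((600,800,3),np.uint8)
for i,im in enumerate(ims[:2]): a[:300,i*400:i*400+400]=cv2.resize(im,(400,300))
a[300:,:400]=cv2.resize(ims[2],(400,300))
cv2.imwrite('pics/all0.png',a[:,:,::-1])
E
```

```text
scene [[353.8290715744803, 0.0, 251.09580991207324], [0.0, 353.8290715744803, 192.4966174858679], [0.0, 0.0, 1.0]]
[[-0.7734 -0.3521  0.5272  0.0416]
 [-0.6339  0.4239 -0.6469  0.6507]
 [ 0.0043 -0.8345 -0.5511  0.6581]
 [ 0.      0.      0.      1.    ]]
side [[377.7376868369929, 0.0, 255.7285000885062], [0.0, 377.7376868369929, 189.20763301609782], [0.0, 0.0, 1.0]]
[[ 0.9977 -0.0399  0.0549  0.5288]
 [-0.0667 -0.4296  0.9005 -0.8675]
 [-0.0124 -0.9021 -0.4313  0.4741]
 [ 0.      0.      0.      1.    ]]
wrist [[297.3186396354542, 0.0, 254.88573700665302], [0.0, 297.3186396354542, 197.6257392021724], [0.0, 0.0, 1.0]]
[[ 0.2381 -0.9305 -0.2783  0.2258]
 [-0.9712 -0.2284 -0.0676 -0.587 ]
 [-0.0007  0.2864 -0.9581  0.3844]
 [ 0.      0.      0.      1.    ]]
{'time_s': 0.15, 'joints': array([-1.4561,  0.2211,  1.5273, -0.    ,  1.3947, -0.1261]), 'qvel': array([ 0.0008, -0.0005, -0.0028, -0.0005, -0.0008, -0.0001]), 'tau': array([  0.0008, -49.5191, -38.7882,   0.0701,   0.0531,  -0.0001]), 'position': array([ 0.149 , -0.6065,  0.2217]), 'ee_rot': array([ 0.9928,  0.1201,  0.    , -0.0008]), 'ft_force': array([ 0.3864, -0.2406,  1.6159]), 'ft_torque': array([-0.013 , -0.033 , -0.0476]), 'grasp_force': 0.0, 'grip_width': 1.0047428697196656}
```

View pics/all0.png

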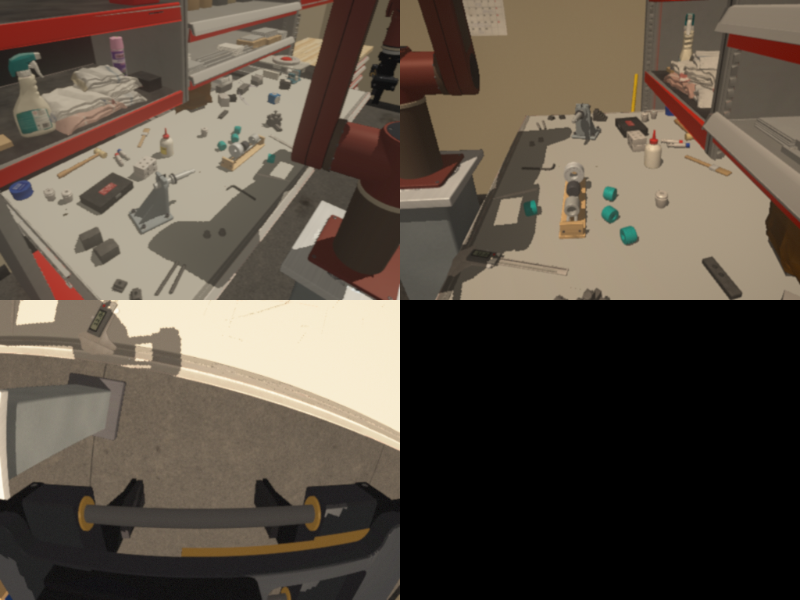

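```bash
python3 - <<'E'
from h import *
S=np.load('pics/scene0.npz')['im'];D=np.load('pics/side0.npz')['im']
f=lambda im,x,y,w:cv2.resize(im[y:y+w*3//4,x:x+w],(400,300),interpolation=cv2.INTER_CUBIC)
a=np.vstack([np.hstack([f(S,160,210,120),f(S,260,160,100)]),np.hstack([f(D,187,120,100),f(D,170,205,120)])])
cv2.imwrite('pics/c1.png',a[:,:,::-1])
E
```

```text
(no output)
```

View pics/c1.png

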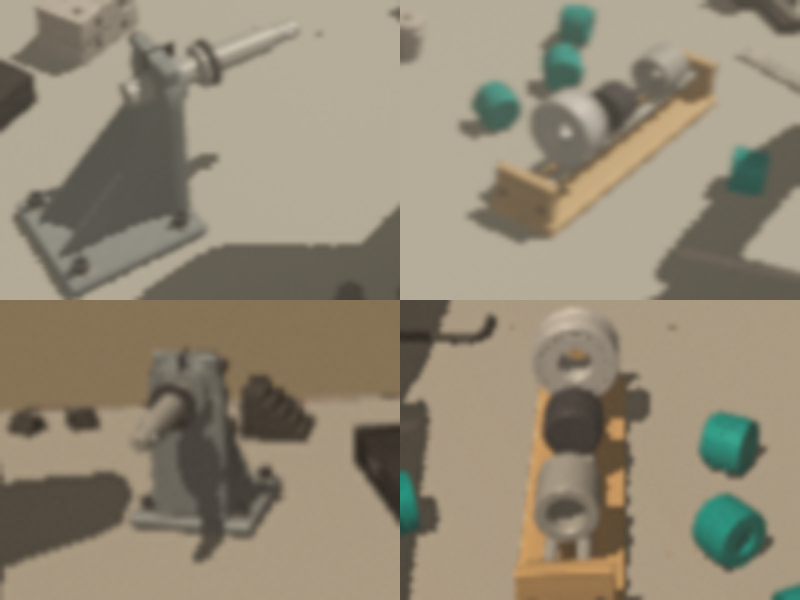

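```bash
python3 - <<'E'
from h import *
np.set_printoptions(precision=4,suppress=True)
for n,a,b in [('tip',(249.1,218.4),(223.2,154.3)),('ring',(222.4,228.6),(231.5,145.5)),('spacer',(325,178),(220.4,263.5)),('cap',(313.8,185),(221.9,242.5)),('roller',(302.5,192),(222.8,220.9))]:
    print(n,*tri([ray('scene0',*a),ray('side0',*b)]))
for p in [(297.5,218.3),(338.8,186),(282.5,211.3)]: print('rest',onz('scene0',*p,0))
for p in [(15,215),(70,297),(205,232)]: print('foot',onz('scene0',p[0]/3.333+160,p[1]/3.333+210,0.01))
E
```

```text
tip [0.4966 0.1057 0.1146] [np.float64(0.0047952863626089465), np.float64(0.004795286362609004)]
ring [0.5204 0.1778 0.1144] [np.float64(0.0043424608634333684), np.float64(0.004342460863433164)]
spacer [ 0.494  -0.2921  0.0478] [np.float64(0.0025757085244398213), np.float64(0.0025757085244398578)]
cap [ 0.4969 -0.2259  0.0506] [np.float64(0.001614095539463809), np.float64(0.0016140955394638619)]
roller [ 0.4974 -0.1562  0.0593] [np.float64(0.002669613720395198), np.float64(0.0026696137203952933)]
rest [ 0.4722 -0.1019  0.    ]
rest [ 0.4624 -0.3486  0.    ]
rest [ 0.528  -0.1021  0.    ]
foot [0.5935 0.3086 0.01  ]
foot [0.5049 0.3332 0.01  ]
foot [0.4742 0.2315 0.01  ]
```

Request:
{"api": "play_rows", "payload": {"translation": [[0.08,-0.008,0],[0.08,-0.008,0],[0.08,-0.008,0],[0.08,-0.008,0],[0.08,-0.008,0],[0.08,-0.008,0],[0.08,-0.008,0],[0.08,-0.008,0],[0.08,-0.008,0],[0.08,-0.008,0]], "dr": [[0,0,-1],[0,0,-1],[0,0,-1],[0,0,-1],[0,0,-1],[0,0,-1],[0,0,-1],[0,0,-1],[0,0,-1],[0,0,-1]], "gripper": -1}}

```text
time_s: 0.98
position: [0.4395, -0.3445, 0.2221]
ee_rot: [0.848, 0.53, 0.0, -0.0]
ft_force: [1.2, -0.3, 0.0]
grip_width: 1.0
grasp_force: 0.0
```

```bash
cat >> h.py <<'E'
np.set_printoptions(precision=4,suppress=True)
def go(p,heading,n,pr=True):
    """shares per row for straight move to p, tool down, tool x at heading (deg)"""
    s=r.read_state(); M=R.from_quat(s['ee_rot']).as_matrix(); h=np.deg2rad(heading)
    G=np.array([[np.cos(h),np.sin(h),0],[np.sin(h),-np.cos(h),0],[0,0,-1]]).T
    G=np.column_stack([[np.cos(h),np.sin(h),0],[np.sin(h),-np.cos(h),0],[0,0,-1]])
    hd=np.degrees(np.arctan2(M[1,0],M[0,0]))
    w=R.from_matrix(M.T@G).as_rotvec(degrees=True)
    d=np.array(p)-s['position']
    print('t',s['time_s'],'pos',s['position'],'head',round(hd,2),'ft',s['ft_force'],'q',s['joints'],'grip',s['grip_width'],s['grasp_force'])
    for k in range(n):
        Mk=M@R.from_rotvec(w*k/n,degrees=True).as_matrix()
        if k in(0,n//2,n-1): print(k,'shift',np.round(Mk.T@d/n/0.5,4),'turn',np.round(w/n/5,3))
E
python3 -c "
from h import *
go([.5,-.30,.21],88,10)"
```

```text
t 0.9833 pos [ 0.4395 -0.3445  0.2221] head 64.06 ft [ 1.1637 -0.3052  0.011 ] q [-0.8062  0.0623  1.7027  0.0002  1.3769 -0.3534] grip 0.9999687496551879 0.0
0 shift [0.0133 0.007  0.0024] turn [-0.    -0.    -0.479]
5 shift [0.0116 0.0096 0.0024] turn [-0.    -0.    -0.479]
9 shift [0.0098 0.0114 0.0024] turn [-0.    -0.    -0.479]
```

Request:
{"api": "play_rows", "payload": {"translation": [[0.026,0.015,0.005],[0.025,0.017,0.005],[0.023,0.018,0.005],[0.022,0.021,0.005],[0.02,0.023,0.005]], "dr": [[0,0,-0.96],[0,0,-0.96],[0,0,-0.96],[0,0,-0.96],[0,0,-0.96]]}}

```text
time_s: 1.4
position: [0.5009, -0.303, 0.2096]
ee_rot: [0.719, 0.695, -0.0, -0.0]
ft_force: [-0.5, -0.6, 0.5]
grip_width: 1.002
grasp_force: 0.0
```

```bash
python3 -c "
from h import *
g=grab('wrist','w1')
go([.5,-.30,.21],88,10)
S=g['image']
for n,p in dict(sp=(.494,-.292,.05),cap=(.497,-.226,.05),ro=(.4974,-.156,.06),tip=(.497,.106,.115),ring=(.52,.178,.115)).items(): print(n,proj('w1',p,True))
cv2.imwrite('pics/w1b.png',cv2.resize(S,(800,600),interpolation=cv2.INTER_CUBIC)[:,:,::-1])
"
```

```text
t 1.45 pos [ 0.5026 -0.3013  0.209 ] head 88.4 ft [ 0.8546  2.2691 -0.6398] q [-0.6757  0.1381  1.6459  0.0018  1.3584 -0.6482] grip 0.9991695085524961 0.0
0 shift [ 0.0003 -0.0005 -0.0002] turn [ 0.001 -0.002  0.008]
5 shift [ 0.0002 -0.0005 -0.0002] turn [ 0.001 -0.002  0.008]
9 shift [ 0.0002 -0.0005 -0.0002] turn [ 0.001 -0.002  0.008]
sp (np.float64(248.08689453111666), np.float64(173.57209616860024))
cap (np.float64(248.53245893104884), np.float64(113.60592541445061))
ro (np.float64(246.3380316089401), np.float64(48.093467192205736))
tip (np.float64(238.2139246263266), np.float64(-158.2860957043163))
ring (np.float64(256.8012527224834), np.float64(-186.53828251792132))
```

View pics/w1b.png

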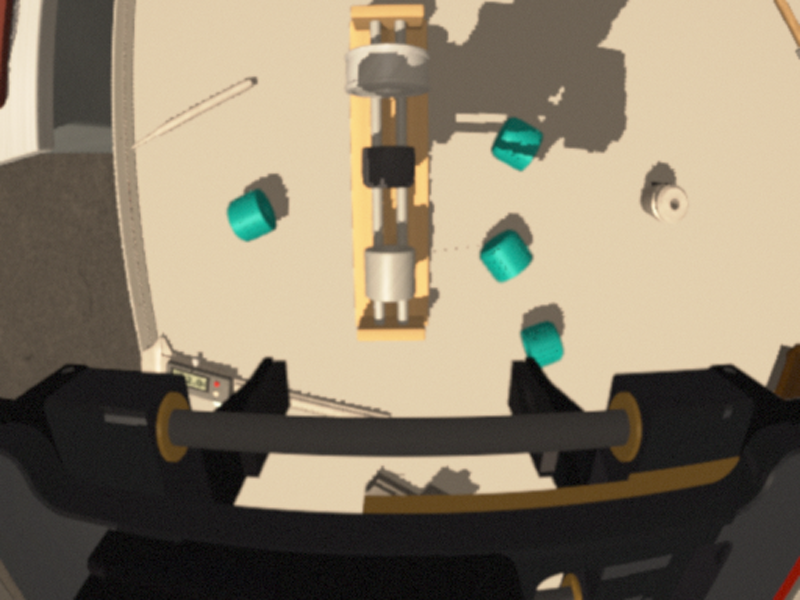

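```bash
python3 -c "
from h import *
k=1.5625
a=onz('w1',387/k,12/k,.043,1);b=onz('w1',391/k,334/k,.043,1);d=a-b;print(a,b,np.degrees(np.arctan2(-d[0],d[1])),np.hypot(*d[:2]))
for u,v,z in [(390,274,.055),(389,163,.055),(388,68,.061)]: print(onz('w1',u/k,v/k,z,1))
for u,v in [(367,249),(413,249),(367,300),(412,300)]: print(onz('w1',u/k,v/k,.05,1))
go([.494,-.292,.1],88,5)
"
```

```text
[ 0.5001 -0.1038  0.043 ] [ 0.4944 -0.3418  0.043 ] -1.3752494749876338 0.23802330125459312
[ 0.4957 -0.293   0.055 ]
[ 0.4979 -0.2161  0.055 ]
[ 0.4996 -0.1513  0.061 ]
[ 0.4801 -0.2755  0.05  ]
[ 0.5124 -0.2766  0.05  ]
[ 0.4783 -0.3127  0.05  ]
[ 0.5107 -0.3138  0.05  ]
t 1.45 pos [ 0.5026 -0.3013  0.209 ] head 88.4 ft [ 0.8546  2.2691 -0.6398] q [-0.6757  0.1381  1.6459  0.0018  1.3584 -0.6482] grip 0.9991695085524961 0.0
0 shift [ 0.0035 -0.0035  0.0436] turn [ 0.001 -0.004  0.016]
2 shift [ 0.0036 -0.0035  0.0436] turn [ 0.001 -0.004  0.016]
4 shift [ 0.0036 -0.0036  0.0436] turn [ 0.001 -0.004  0.016]
```

Request:
{"api": "play_rows", "payload": {"translation": [[0.008,-0.008,0.07],[0.008,-0.007,0.07],[0,0,0.075],[0,0,0.06],[0,0,0.05],[0,0,0.031],[0,0,0]], "dr": [[0,0,0.04],[0,0,0],[0,0,0],[0,0,0],[0,0,0],[0,0,0],[0,0,0]]}}

```text
time_s: 2.03
position: [0.49, -0.2933, 0.0274]
ee_rot: [0.722, 0.692, -0.001, -0.004]
ft_force: [-0.7, -0.1, -0.4]
grip_width: 1.003
grasp_force: 0.0
```

```bash
python3 -c "
from h import *
g=grab('wrist','w2')
go([.495,-.2935,.031],88.2,2)
cv2.imwrite('pics/w2b.png',cv2.resize(g['image'][120:345,100:400],(800,600),interpolation=cv2.INTER_CUBIC)[:,:,::-1])
"
```

```text
t 2.0833 pos [ 0.4913 -0.2943  0.0297] head 87.54 ft [-0.1081 -0.224   0.8255] q [-0.6773  0.3179  1.8    -0.0001  1.029  -0.6344] grip 0.9963478924524751 0.0
0 shift [ 0.001   0.0036 -0.0013] turn [-0.025 -0.018 -0.066]
1 shift [ 0.0009  0.0036 -0.0013] turn [-0.025 -0.018 -0.066]
```

View pics/w2b.png

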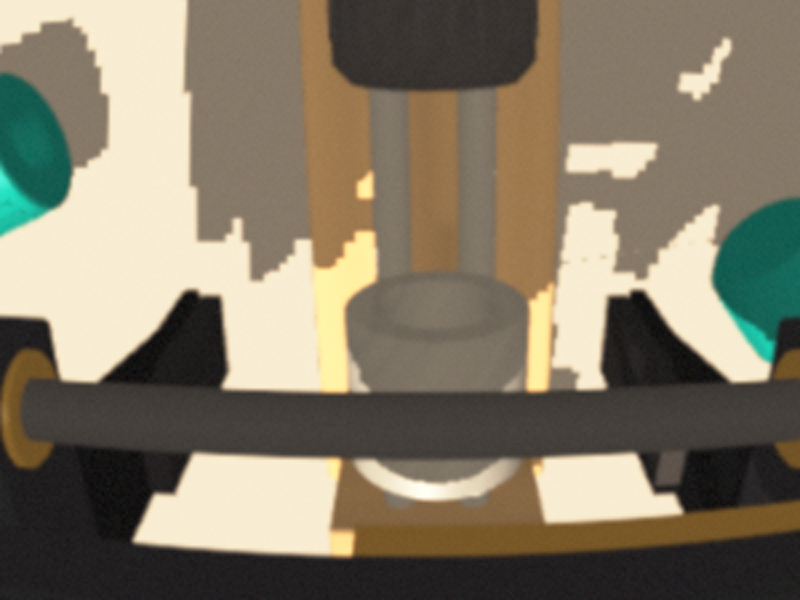

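Request:
{"api": "play_rows", "payload": {"translation": [[0.002,0.0075,-0.002],[0,0,0]], "dr": [[-0.04,-0.03,-0.13],[0,0,0]]}}

```text
time_s: 2.25
position: [0.4988, -0.2957, 0.0352]
ee_rot: [0.718, 0.696, 0.001, 0.004]
ft_force: [-1.0, -0.9, 0.2]
grip_width: 0.999
grasp_force: 0.0
```

Request:
{"api": "play_rows", "payload": {"translation": [[0,0,0],[0,0,0],[0,0,0],[0,0,0],[0,0,0],[0,0,0]], "dr": [[0,0,0],[0,0,0],[0,0,0],[0,0,0],[0,0,0],[0,0,0]], "gripper": 1}}

```text
time_s: 2.75
position: [0.4971, -0.2947, 0.0332]
ee_rot: [0.718, 0.696, 0.0, 0.002]
ft_force: [-0.2, 0.6, -0.1]
grip_width: 0.631
grasp_force: 0.0
```

```bash
python3 -c "
from h import *
go([.495,-.2935,.17],88.2,4)
for i in range(3): s=r.read_state();print(s['position'],s['ft_force'],s['ft_torque'])
go([.47,.0,.17],73.8,10)
"
```

```text
t 2.75 pos [ 0.4971 -0.2947  0.0332] head 88.24 ft [-0.1641  0.5754 -0.1247] q [-0.6716  0.3164  1.7941 -0.0001  1.0265 -0.6409] grip 0.631127304514822 0.0
0 shift [ 0.0004 -0.0008 -0.0684] turn [0.01  0.008 0.002]
2 shift [ 0.0005 -0.0009 -0.0684] turn [0.01  0.008 0.002]
3 shift [ 0.0005 -0.001  -0.0684] turn [0.01  0.008 0.002]
[ 0.4971 -0.2947  0.0332] [-0.1641  0.5754 -0.1247] [ 0.0028 -0.0672  0.0374]
[ 0.4971 -0.2947  0.0332] [-0.1641  0.5754 -0.1247] [ 0.0028 -0.0672  0.0374]
[ 0.4971 -0.2947  0.0332] [-0.1641  0.5754 -0.1247] [ 0.0028 -0.0672  0.0374]
t 2.75 pos [ 0.4971 -0.2947  0.0332] head 88.24 ft [-0.1641  0.5754 -0.1247] q [-0.6716  0.3164  1.7941 -0.0001  1.0265 -0.6409] grip 0.631127304514822 0.0
0 shift [ 0.0587 -0.0071 -0.0276] turn [0.004 0.003 0.289]
5 shift [ 0.0573 -0.0145 -0.0275] turn [0.004 0.003 0.289]
9 shift [ 0.0556 -0.0202 -0.0274] turn [0.004 0.003 0.289]
```

Request:
{"api": "play_rows", "payload": {"translation": [[0,-0.002,0.004],[0,0,0],[0,0,0],[0,0,0],[0,0,0],[0,0,0]], "dr": [[0.02,0.02,0],[0,0,0],[0,0,0],[0,0,0],[0,0,0],[0,0,0]]}}

```text
time_s: 3.25
position: [0.4953, -0.2945, 0.0308]
ee_rot: [0.718, 0.696, -0.0, 0.0]
ft_force: [-5.0, 0.3, 1.9]
grip_width: 0.401
grasp_force: 30.0
```

Request:
{"api": "play_rows", "payload": {"translation": [[0,0,-0.06],[0,0,-0.075],[0,0,-0.075],[0,0,-0.07],[0.08,-0.01,0],[0.08,-0.012,0],[0.08,-0.015,0],[0.08,-0.018,0],[0.08,-0.02,0],[0.08,-0.022,0]], "dr": [[0,0,0],[0,0,0],[0,0,0],[0,0,0],[0,0,0.5],[0,0,0.5],[0,0,0.5],[0,0,0.5],[0,0,0.5],[0,0,0.4]]}}

```text
time_s: 4.08
position: [0.4812, -0.0479, 0.1707]
ee_rot: [0.801, 0.599, 0.001, 0.001]
ft_force: [1.0, 0.3, -2.6]
grip_width: 0.405
grasp_force: 30.0
```

```bash
python3 -c "
from h import *
go([.475,.02,.17],73.8,5)
"
```

```text
t 4.0833 pos [ 0.4812 -0.0479  0.1707] head 73.58 ft [ 0.9719  0.3483 -2.6392] q [-0.2627 -0.081   1.9441  0.0002  1.2754  0.0238] grip 0.4050580401659253 29.99679549364373
0 shift [ 0.0254 -0.01    0.0002] turn [ 0.007 -0.001 -0.009]
2 shift [ 0.0254 -0.01    0.0003] turn [ 0.007 -0.001 -0.009]
4 shift [ 0.0254 -0.01    0.0003] turn [ 0.007 -0.001 -0.009]
```

Request:
{"api": "play_rows", "payload": {"translation": [[0.064,-0.025,0],[0.064,-0.025,0],[0,0,0],[0,0,0]], "dr": [[0.01,0,-0.02],[0.01,0,-0.02],[0,0,0],[0,0,0]]}}

```text
time_s: 4.42
position: [0.4753, 0.0204, 0.1706]
ee_rot: [0.798, 0.603, 0.0, 0.0]
ft_force: [0.2, -0.2, -1.8]
grip_width: 0.401
grasp_force: 30.0
```

```bash
python3 -c "
from h import *
g=grab('wrist','w3'); go([.475,.02,.17],73.8,5)
for n,p in dict(tip=(.4966,.1057,.115),ring=(.5204,.1778,.115)).items(): print(n,proj('w3',p,True))
cv2.imwrite('pics/w3b.png',cv2.resize(g['image'][0:240,96:416],(800,600),interpolation=cv2.INTER_CUBIC)[:,:,::-1])
"
```

```text
t 4.4667 pos [0.4754 0.0192 0.1706] head 74.07 ft [ 1.1757 -1.4487 -1.9157] q [-0.1252 -0.0987  1.9607 -0.0006  1.2788  0.1529] grip 0.408054659437438 29.999709129187977
0 shift [ 0.0003 -0.0003  0.0002] turn [0.002 0.001 0.011]
2 shift [ 0.0003 -0.0003  0.0002] turn [0.002 0.001 0.011]
4 shift [ 0.0003 -0.0003  0.0002] turn [0.002 0.001 0.011]
tip (np.float64(250.84366655458965), np.float64(99.91670417022185))
ring (np.float64(255.29010848820138), np.float64(1.8278158787955476))
```

View pics/w3b.png

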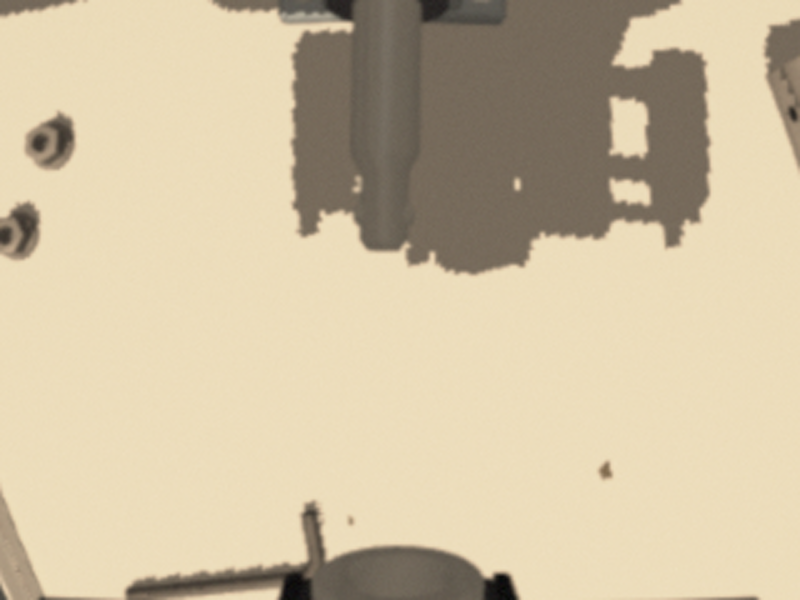

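```bash
python3 -c "
from h import *
im=np.load('pics/w3.npz')['im'].astype(float)
big=cv2.cvtColor(np.load('pics/w3.npz')['im'],cv2.COLOR_RGB2GRAY)
P=[onz('w3',u/2.5+96,v/2.5,.115,1) for u,v in [(387,20),(386,85),(386,150),(385,220),(384.5,240)]]
print(np.array(P)); d=P[0]-P[2]; print(np.degrees(np.arctan2(d[1],d[0])))
d=P[0]-P[4]; print(np.degrees(np.arctan2(d[1],d[0])))
print('tip',onz('w3',384.5/2.5+96,249/2.5,.112,1))
print('spacer', onz('w3',400/2.5+96,575/2.5,.19,1), onz('w3',303/2.5+96,580/2.5,.19,1),onz('w3',492/2.5+96,580/2.5,.19,1))
"
```

```text
[[0.5158 0.1737 0.115 ]
 [0.5099 0.1536 0.115 ]
 [0.5044 0.1344 0.115 ]
 [0.4984 0.1143 0.115 ]
 [0.4967 0.1087 0.115 ]]
73.81283276177267
73.57572153651232
tip [0.4959 0.1063 0.112 ]
spacer [0.4811 0.0386 0.19  ] [0.4611 0.0429 0.19  ] [0.4994 0.0321 0.19  ]
```

```bash
python3 -c "
from h import *
T=np.array([.496,.106]);d=np.array([.279,.960])
p=T-.045*d
go([*p,.0958],73.8,4)
"
```

```text
t 4.4667 pos [0.4754 0.0192 0.1706] head 74.07 ft [ 1.1757 -1.4487 -1.9157] q [-0.1252 -0.0987  1.9607 -0.0006  1.2788  0.1529] grip 0.408054659437438 29.999709129187977
0 shift [ 0.0221 -0.0022  0.0374] turn [0.003 0.001 0.014]
2 shift [ 0.0221 -0.0022  0.0374] turn [0.003 0.001 0.014]
3 shift [ 0.0221 -0.0022  0.0374] turn [0.003 0.001 0.014]
```

Request:
{"api": "play_rows", "payload": {"translation": [[0.022,-0.002,0.037],[0.022,-0.002,0.037],[0.022,-0.002,0.038],[0.022,-0.002,0.037],[0,0,0],[0,0,0],[0,0,0]], "dr": [[0,0,0.01],[0,0,0.01],[0,0,0.01],[0,0,0.01],[0,0,0],[0,0,0],[0,0,0]]}}

```text
time_s: 5.05
position: [0.4844, 0.0607, 0.097]
ee_rot: [0.8, 0.6, 0.0, 0.001]
ft_force: [-0.4, -0.6, -2.3]
grip_width: 0.404
grasp_force: 30.0
```

```bash
python3 -c "
from h import *
g=grab('wrist','w4'); a=grab('side','s4')['image']; b=grab('scene','c4')['image']
go([.4834,.0628,.0958],73.8,4)
f=lambda im,x,y,w:cv2.resize(im[y:y+w*3//4,x:x+w],(400,300),interpolation=cv2.INTER_CUBIC)
o=np.vstack([np.hstack([f(g['image'],136,40,240),f(a,180,115,120)]),np.hstack([f(b,200,170,100),f(b,120,120,240)])])
cv2.imwrite('pics/m4.png',o[:,:,::-1])
"
```

```text
t 5.2 pos [0.4848 0.061  0.0976] head 73.68 ft [-0.5319 -0.4525 -1.6784] q [-0.0359  0.0223  1.9919 -0.0007  1.1248  0.2492] grip 0.40486292034973 29.9993577436544
0 shift [ 0.0007 -0.0009  0.0009] turn [ 0.008 -0.    -0.006]
2 shift [ 0.0007 -0.0009  0.0009] turn [ 0.008 -0.    -0.006]
3 shift [ 0.0007 -0.0009  0.0009] turn [ 0.008 -0.    -0.006]
```

View pics/m4.png

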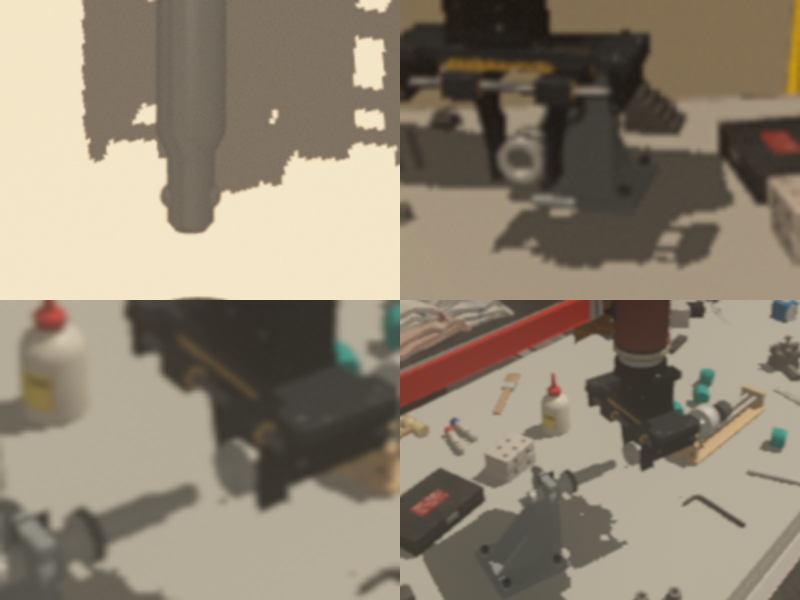

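```bash
python3 -c "
from h import *
s=r.read_state();p=s['position'];d=np.array([.279,.960,0]);T=np.array([.496,.106,.115])
q=p+[0,0,.0192]
def c(f,P,x,y,k,ox=0,oy=0):
    u,v=proj(f,P); return round((u-x)*k+ox,1),round((v-y)*k+oy,1)
for n,P in [('face+',q+.017*d),('face-',q-.017*d),('tip',T),('A40',T+.04*d),('A70',T+.075*d)]:
    print(n,'scene',c('c4',P,200,170,4,0,300),'side',c('s4',P,180,115,3.333,400,0))
l=np.array([.960,-.279,0])
print('axle lat',[(onz('w4',190.3/1.667+136,40+v/1.667,.115,1)-p)@l for v in (30,100,220)])
print('sp lat',[(onz('w4',199/1.667+136,40+297/1.667,z,1)-p)@l for z in (.115,.13)])
"
```

```text
face+ scene (np.float64(227.3), np.float64(469.6)) side (np.float64(529.6), np.float64(144.4))
face- scene (np.float64(269.9), np.float64(452.0)) side (np.float64(516.4), np.float64(159.8))
tip scene (np.float64(190.9), np.float64(489.0)) side (np.float64(538.4), np.float64(133.7))
A40 scene (np.float64(137.1), np.float64(511.1)) side (np.float64(552.3), np.float64(117.4))
A70 scene (np.float64(88.1), np.float64(531.4)) side (np.float64(563.7), np.float64(104.1))
axle lat [np.float64(-0.002218228206652923), np.float64(-0.0022742058185405596), np.float64(-0.0024417076610148934)]
sp lat [np.float64(0.00010552673712058407), np.float64(7.000038299939323e-05)]
```

Request:
{"api": "play_rows", "payload": {"translation": [[0.005,-0.0045,0.0035],[0.01,0,0],[0.015,0,0],[0.015,0,0],[0.015,0,0],[0.015,0,0],[0.01,0,0],[0,0,0]], "dr": [[0.03,0,0],[0,0,0],[0,0,0],[0,0,0],[0,0,0],[0,0,0],[0,0,0],[0,0,0]]}}

```text
time_s: 5.87
position: [0.4937, 0.1046, 0.0944]
ee_rot: [0.8, 0.601, -0.001, -0.001]
ft_force: [0.3, -0.6, -1.9]
grip_width: 0.404
grasp_force: 30.0
```

```bash
cat >> h.py <<'E'
def st(z=.0958,T0=(.496,.106),head=73.8):
    s=r.read_state();p=s['position'];h=np.deg2rad(head);d=np.array([np.cos(h),np.sin(h)]);l=np.array([d[1],-d[0]])
    M=R.from_quat(s['ee_rot']).as_matrix(); e=p[:2]-np.array(T0); f=s['ft_force']
    print('t %.2f axial %.4f lat %.4f z-err %.4f head %.2f tiltx %.4f tilty %.4f | F ax %.2f lat %.2f z %.2f | tq ax %.3f lat %.3f z %.3f grip %.3f'%(s['time_s'],e@d,e@l,p[2]-z,np.degrees(np.arctan2(M[1,0],M[0,0])),M[0,2]*d[0]+M[1,2]*d[1],M[0,2]*l[0]+M[1,2]*l[1],f[:2]@d,f[:2]@l,f[2],s['ft_torque'][:2]@d,s['ft_torque'][:2]@l,s['ft_torque'][2],s['grip_width']))
E
python3 -c "
from h import *
st()"
```

```text
t 5.87 axial -0.0020 lat -0.0019 z-err -0.0014 head 73.83 tiltx -0.0001 tilty -0.0024 | F ax -0.43 lat 0.49 z -1.92 | tq ax -0.069 lat 0.010 z -0.033 grip 0.404
```

Request:
{"api": "play_rows", "payload": {"translation": [[0,0,0],[0,0,0],[0,0,0]], "dr": [[0,0,0],[0,0,0],[0,0,0]]}}

```text
time_s: 6.12
position: [0.4932, 0.1031, 0.0943]
ee_rot: [0.8, 0.6, -0.001, -0.001]
ft_force: [-0.5, 0.9, -2.5]
grip_width: 0.404
grasp_force: 30.0
```

```bash
python3 -c "
from h import *
st()"
```

```text
t 6.12 axial -0.0035 lat -0.0018 z-err -0.0015 head 73.74 tiltx -0.0006 tilty -0.0027 | F ax 0.73 lat -0.77 z -2.46 | tq ax -0.094 lat -0.013 z 0.015 grip 0.404
```

Request:
{"api": "play_rows", "payload": {"translation": [[0.004,0.0026,-0.003],[0.006,0,0],[0.006,0,0],[0,0,0],[0,0,0]], "dr": [[0,0,0],[0,0,0],[0,0,0],[0,0,0],[0,0,0]]}}

```text
time_s: 6.53
position: [0.4969, 0.1108, 0.0959]
ee_rot: [0.8, 0.6, -0.001, -0.001]
ft_force: [0.1, -1.0, -1.5]
grip_width: 0.402
grasp_force: 30.0
```

```bash
python3 -c "
from h import *
st()
g=grab('wrist','w5')
im=cv2.resize(g['image'][60:240,136:376],(800,600),interpolation=cv2.INTER_CUBIC)
cv2.imwrite('pics/w5b.png',im[:,:,::-1])"
```

```text
t 6.53 axial 0.0049 lat -0.0005 z-err 0.0001 head 73.77 tiltx -0.0004 tilty -0.0025 | F ax -0.95 lat 0.37 z -1.46 | tq ax -0.076 lat 0.030 z -0.003 grip 0.402
```

View pics/w5b.png

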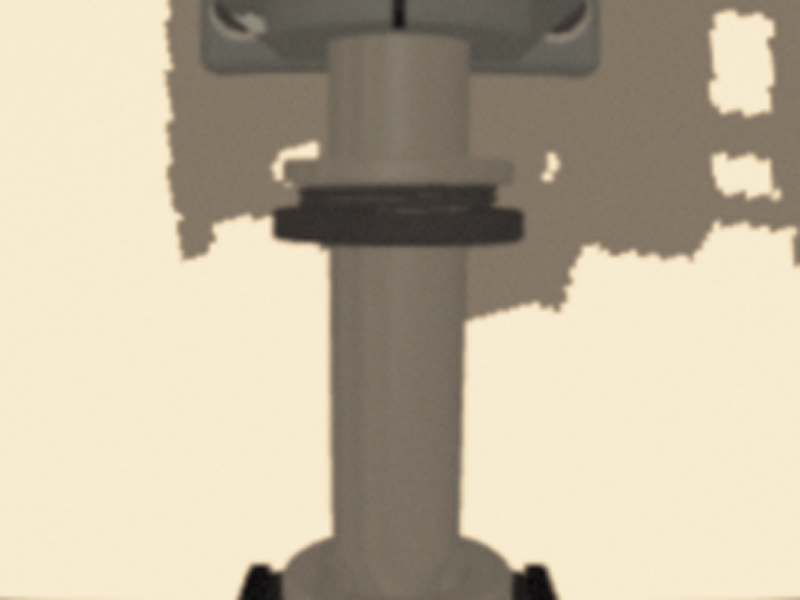

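Request:
{"api": "play_rows", "payload": {"translation": [[0.004,0,0],[0.004,0,0],[0.004,0,0],[0.004,0,0],[0.002,0,0],[0,0,0]], "dr": [[0,0,0],[0,0,0],[0,0,0],[0,0,0],[0,0,0],[0,0,0]]}}

```text
time_s: 7.08
position: [0.4995, 0.1196, 0.0959]
ee_rot: [0.8, 0.6, -0.001, -0.001]
ft_force: [-0.4, -0.5, -2.6]
grip_width: 0.404
grasp_force: 30.0
```

```bash
python3 -c "
from h import *
st()"
```

```text
t 7.08 axial 0.0140 lat -0.0005 z-err 0.0001 head 73.76 tiltx -0.0004 tilty -0.0024 | F ax -0.60 lat -0.22 z -2.60 | tq ax -0.076 lat -0.038 z 0.027 grip 0.404
```

Request:
{"api": "play_rows", "payload": {"translation": [[0.006,0,0],[0.008,0,0],[0.008,0,0],[0.008,0,0],[0.008,0,0],[0.008,0,0],[0,0,0]], "dr": [[0,0,0],[0,0,0],[0,0,0],[0,0,0],[0,0,0],[0,0,0],[0,0,0]]}}

```text
time_s: 7.67
position: [0.5061, 0.1422, 0.096]
ee_rot: [0.8, 0.6, -0.001, -0.001]
ft_force: [-0.6, 0.6, -1.0]
grip_width: 0.402
grasp_force: 30.0
```

```bash
python3 -c "
from h import *
st()"
```

```text
t 7.67 axial 0.0376 lat -0.0004 z-err 0.0002 head 73.78 tiltx -0.0001 tilty -0.0023 | F ax 0.45 lat -0.72 z -1.01 | tq ax -0.084 lat -0.061 z 0.028 grip 0.402
```

Request:
{"api": "play_rows", "payload": {"translation": [[0.008,0,0],[0.008,0,0],[0.006,0,0],[0.004,0,0],[0.002,0,0],[0.002,0,0],[0.002,0,0],[0,0,0]], "dr": [[0,0,0],[0,0,0],[0,0,0],[0,0,0],[0,0,0],[0,0,0],[0,0,0],[0,0,0]]}}

```text
time_s: 8.33
position: [0.5103, 0.1568, 0.0959]
ee_rot: [0.8, 0.6, -0.001, -0.001]
ft_force: [0.5, 0.1, -2.4]
grip_width: 0.402
grasp_force: 30.0
```

```bash
python3 -c "
from h import *
st()"
```

```text
t 8.33 axial 0.0528 lat -0.0004 z-err 0.0001 head 73.75 tiltx -0.0004 tilty -0.0025 | F ax 0.19 lat 0.42 z -2.43 | tq ax -0.098 lat -0.060 z 0.023 grip 0.402
```

Request:
{"api": "play_rows", "payload": {"translation": [[0.003,0,0],[0.002,0,0],[0.002,0,0],[0.002,0,0],[0,0,0]], "dr": [[0,0,0],[0,0,0],[0,0,0],[0,0,0],[0,0,0]]}}

```text
time_s: 8.75
position: [0.5114, 0.1605, 0.0959]
ee_rot: [0.8, 0.6, -0.002, -0.001]
ft_force: [-1.5, -5.1, -0.7]
grip_width: 0.403
grasp_force: 30.0
```

```bash
python3 -c "
from h import *
st()"
```

```text
t 8.75 axial 0.0566 lat -0.0004 z-err 0.0001 head 73.75 tiltx -0.0018 tilty -0.0028 | F ax -5.31 lat -0.04 z -0.67 | tq ax -0.102 lat -0.808 z -0.091 grip 0.403
```

Request:
{"api": "play_rows", "payload": {"translation": [[0.002,0,0],[0,0,0],[0,0,0]], "dr": [[0,0,0],[0,0,0],[0,0,0]]}}

```text
time_s: 9.0
position: [0.5116, 0.1612, 0.0958]
ee_rot: [0.8, 0.6, -0.002, -0.001]
ft_force: [-1.6, -6.0, -0.4]
grip_width: 0.401
grasp_force: 30.0
```

```bash
python3 -c "
from h import *
st()"
```

```text
t 9.00 axial 0.0573 lat -0.0004 z-err 0.0000 head 73.74 tiltx -0.0020 tilty -0.0028 | F ax -6.23 lat 0.09 z -0.41 | tq ax -0.030 lat -0.925 z -0.107 grip 0.401
```

Request:
{"api": "play_rows", "payload": {"translation": [[-0.005,0,0],[0,0,0],[0,0,0],[0,0,0],[0,0,0],[0,0,0]], "dr": [[0,0,0],[0,0,0],[0,0,0],[0,0,0],[0,0,0],[0,0,0]], "gripper": -1}}

```text
time_s: 9.5
position: [0.5113, 0.1598, 0.096]
ee_rot: [0.8, 0.6, -0.001, -0.001]
ft_force: [0.0, -0.5, 0.3]
grip_width: 0.771
grasp_force: 0.0
```

```bash
python3 -c "
from h import *
st(); go([.499,-.154,.17],88.2,9)"
```

```text
t 9.50 axial 0.0560 lat -0.0003 z-err 0.0002 head 73.76 tiltx -0.0001 tilty -0.0022 | F ax -0.51 lat 0.18 z 0.29 | tq ax -0.085 lat -0.024 z 0.020 grip 0.771
t 9.5 pos [0.5113 0.1598 0.096 ] head 73.76 ft [ 0.0288 -0.5404  0.2868] q [0.1552 0.1388 1.8706 0.001  1.1342 0.4383] grip 0.7706975284573946 0.0
0 shift [-0.0677  0.0169 -0.0165] turn [-0.003 -0.    -0.321]
4 shift [-0.0692  0.0092 -0.0164] turn [-0.003 -0.    -0.321]
8 shift [-0.0698  0.0014 -0.0164] turn [-0.003 -0.    -0.321]
```

Request:
{"api": "play_rows", "payload": {"translation": [[0,0,-0.074],[0,0,-0.074],[-0.076,0.019,0],[-0.077,0.017,0],[-0.0775,0.015,0],[-0.078,0.012,0],[-0.078,0.01,0],[-0.078,0.007,0],[-0.079,0.004,0],[-0.079,0.002,0]], "dr": [[0,0,0],[0,0,0],[0,0,-0.36],[0,0,-0.36],[0,0,-0.36],[0,0,-0.36],[0,0,-0.36],[0,0,-0.36],[0,0,-0.36],[0,0,-0.37]]}}

```text
time_s: 10.33
position: [0.4996, -0.157, 0.1701]
ee_rot: [0.718, 0.696, -0.001, -0.001]
ft_force: [1.4, 0.0, 0.1]
grip_width: 0.999
grasp_force: 0.0
```

```bash
python3 -c "
from h import *
g=grab('wrist','w6');s=grab('scene','c6')
go([.499,-.154,.042],88.2,1)
print([(onz('w6',*q,.061,1)) for q in [(249,195)]], proj('w6',(.4985,-.154,.061),1), proj('w6',(.497,-.222,.05),1))
f=lambda im,x,y,w:cv2.resize(im[y:y+w*3//4,x:x+w],(400,300),interpolation=cv2.INTER_CUBIC)
o=np.vstack([np.hstack([f(g['image'],0,0,512),f(g['image'],176,80,160)]),np.hstack([f(s['image'],260,140,120),f(s['image'],200,190,80)])])
cv2.imwrite('pics/m6.png',o[:,:,::-1])
"
```

```text
t 10.4333 pos [ 0.4997 -0.1606  0.1703] head 87.93 ft [-0.537   0.1068 -0.4669] q [-0.4595  0.0255  1.8408 -0.0028  1.2757 -0.4225] grip 0.9978797002147521 0.0
0 shift [ 0.0137 -0.0015  0.2566] turn [-0.017  0.026 -0.054]
[array([ 0.4942, -0.1562,  0.061 ])] (np.float64(253.4740557294137), np.float64(192.66070900494395)) (np.float64(254.15650216185725), np.float64(251.50232884909866))
```

View pics/m6.png

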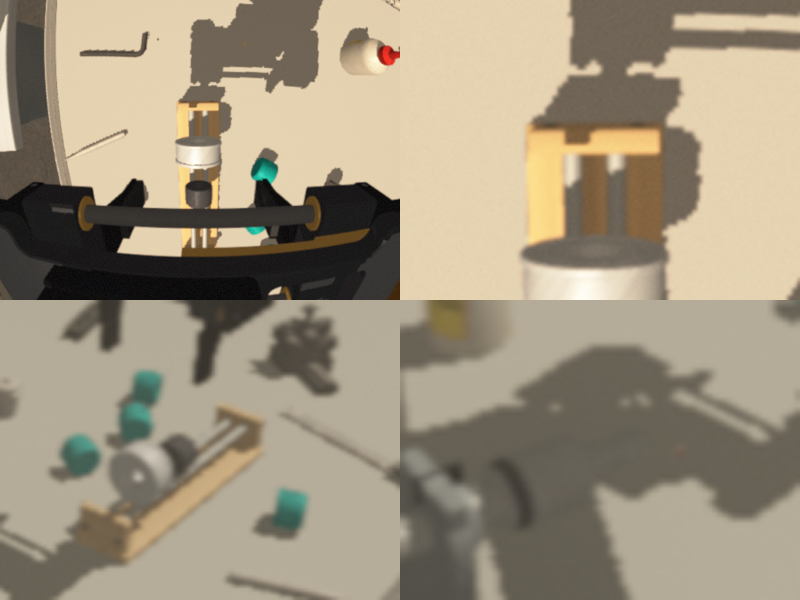

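Request:
{"api": "play_rows", "payload": {"translation": [[0.006,-0.001,0.06],[0.005,-0.001,0.075],[0,0,0.06],[0,0,0.04],[0,0,0.02],[0,0,0],[0,0,0]], "dr": [[0,0,-0.05],[0,0,0],[0,0,0],[0,0,0],[0,0,0],[0,0,0],[0,0,0]]}}

```text
time_s: 11.02
position: [0.4991, -0.1493, 0.0427]
ee_rot: [0.716, 0.698, -0.001, -0.001]
ft_force: [1.2, -0.3, 0.4]
grip_width: 1.0
grasp_force: 0.0
```

```bash
python3 -c "
from h import *
g=grab('wrist','w7')
go([.4985,-.154,.042],88.2,1)
"
```

```text
t 11.0667 pos [ 0.4999 -0.1498  0.0437] head 88.47 ft [0.5957 1.2755 1.5323] q [-0.4418  0.1841  1.9331 -0.0008  1.0248 -0.4146] grip 0.9999575013281995 0.0
0 shift [-0.0085 -0.0026  0.0035] turn [-0.006  0.006  0.053]
```

Request:
{"api": "play_rows", "payload": {"translation": [[-0.0085,-0.0025,0.003],[0,0,0],[0,0,0],[0,0,0],[0,0,0],[0,0,0],[0,0,0],[0,0,0],[0,0,0]], "dr": [[0,0,0.05],[0,0,0],[0,0,0],[0,0,0],[0,0,0],[0,0,0],[0,0,0],[0,0,0],[0,0,0]], "gripper": 1}}

```text
time_s: 11.82
position: [0.4979, -0.1541, 0.0412]
ee_rot: [0.718, 0.696, -0.001, -0.0]
ft_force: [1.6, -0.2, 1.3]
grip_width: 0.633
grasp_force: 30.0
```

```bash
python3 -c "
from h import *
T=np.array([.496,.106]);d=np.array([.279,.960]);l=np.array([.96,-.279])
p=T-.045*d-.0005*l
go([*p,.17],73.8,8); st()
"
```

```text
t 11.8167 pos [ 0.4979 -0.1541  0.0412] head 88.2 ft [ 1.5864 -0.1899  1.2706] q [-0.451   0.1873  1.935  -0.0008  1.0205 -0.4191] grip 0.6328039401953861 29.993327619158663
0 shift [ 0.0541 -0.0055 -0.0322] turn [-0.002  0.     0.36 ]
4 shift [ 0.053  -0.0122 -0.0322] turn [-0.002  0.     0.36 ]
7 shift [ 0.0516 -0.0171 -0.0322] turn [-0.002  0.     0.36 ]
t 11.82 axial -0.2492 lat 0.0744 z-err -0.0546 head 88.20 tiltx -0.0005 tilty -0.0013 | F ax 0.26 lat 1.58 z 1.27 | tq ax -0.335 lat 0.059 z -0.010 grip 0.633
```

Request:
{"api": "play_rows", "payload": {"translation": [[0,0,-0.06],[0,0,-0.075],[0,0,-0.075],[0.062,-0.0063,-0.007],[0.0615,-0.0085,-0.007],[0.061,-0.0107,-0.007],[0.0605,-0.013,-0.007],[0.06,-0.015,-0.007],[0.0595,-0.0173,-0.007],[0.059,-0.0195,-0.007]], "dr": [[0,0,0],[0,0,0],[0,0,0],[0,0,0.41],[0,0,0.41],[0,0,0.41],[0,0,0.41],[0,0,0.41],[0,0,0.41],[0,0,0.41]]}}

```text
time_s: 12.65
position: [0.4809, 0.064, 0.1698]
ee_rot: [0.8, 0.6, -0.002, -0.001]
ft_force: [1.0, -0.7, -2.7]
grip_width: 0.631
grasp_force: 30.0
```

```bash
python3 -c "
from h import *
go([.483,.063,.0954],73.8,1); st()
"
```

```text
t 12.65 pos [0.4809 0.064  0.1698] head 73.74 ft [ 1.0159 -0.6809 -2.6847] q [-0.0305 -0.0695  1.9351  0.0001  1.2805  0.2533] grip 0.6313857509872732 29.98804016446229
0 shift [-0.0005  0.0053  0.1487] turn [-0.051  0.012 -0.013]
t 12.65 axial -0.0446 lat -0.0028 z-err 0.0740 head 73.74 tiltx -0.0011 tilty -0.0044 | F ax -0.37 lat 1.17 z -2.68 | tq ax -0.062 lat 0.035 z 0.012 grip 0.631
```

Request:
{"api": "play_rows", "payload": {"translation": [[0,0.0045,0.04],[0,0,0.045],[0,0,0.04],[0,0,0.023],[0,0,0],[0,0,0],[0,0,0],[0,0,0]], "dr": [[-0.04,0,-0.01],[0,0,0],[0,0,0],[0,0,0],[0,0,0],[0,0,0],[0,0,0],[0,0,0]]}}

```text
time_s: 13.32
position: [0.4855, 0.0617, 0.0979]
ee_rot: [0.799, 0.601, 0.001, 0.001]
ft_force: [-0.1, -0.7, -2.8]
grip_width: 0.634
grasp_force: 30.0
```

```bash
python3 -c "
from h import *
st(.0954)
g=grab('wrist','w8')
im=cv2.resize(g['image'][60:240,136:376],(800,600),interpolation=cv2.INTER_CUBIC)
cv2.imwrite('pics/w8b.png',im[:,:,::-1])"
```

```text
t 13.32 axial -0.0455 lat 0.0023 z-err 0.0025 head 73.87 tiltx 0.0001 tilty 0.0033 | F ax -0.70 lat 0.11 z -2.84 | tq ax -0.125 lat -0.014 z -0.031 grip 0.634
```

View pics/w8b.png

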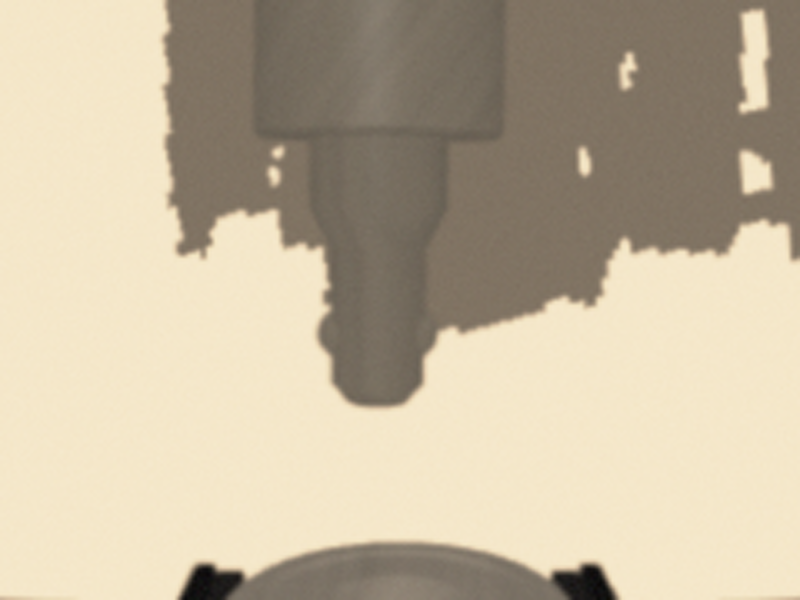

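Request:
{"api": "play_rows", "payload": {"translation": [[0.01,-0.006,0.005],[0.015,0,0],[0,0,0],[0,0,0],[0,0,0],[0,0,0]], "dr": [[0.03,0,0],[0,0,0],[0,0,0],[0,0,0],[0,0,0],[0,0,0]]}}

```text
time_s: 13.87
position: [0.4849, 0.0748, 0.0939]
ee_rot: [0.799, 0.601, -0.001, -0.001]
ft_force: [0.3, -0.1, -3.0]
grip_width: 0.632
grasp_force: 30.0
```

```bash
python3 -c "
from h import *
st(.0954)"
```

```text
t 13.87 axial -0.0330 lat -0.0019 z-err -0.0015 head 73.91 tiltx -0.0005 tilty -0.0016 | F ax -0.02 lat 0.32 z -3.03 | tq ax -0.067 lat -0.020 z 0.006 grip 0.632
```

Request:
{"api": "play_rows", "payload": {"translation": [[0.006,0.0026,-0.003],[0.014,0,0],[0.016,0,0],[0.016,0,0],[0.014,0,0],[0.008,0,0],[0,0,0],[0,0,0]], "dr": [[0,0,0.02],[0,0,0],[0,0,0],[0,0,0],[0,0,0],[0,0,0],[0,0,0],[0,0,0]]}}

```text
time_s: 14.53
position: [0.4964, 0.1103, 0.0953]
ee_rot: [0.799, 0.601, -0.001, -0.001]
ft_force: [0.3, -0.1, -1.7]
grip_width: 0.633
grasp_force: 30.0
```

```bash
python3 -c "
from h import *
st(.0954)"
```

```text
t 14.53 axial 0.0042 lat -0.0008 z-err -0.0001 head 73.85 tiltx -0.0007 tilty -0.0019 | F ax -0.01 lat 0.35 z -1.75 | tq ax -0.082 lat -0.027 z 0.039 grip 0.633
```

Request:
{"api": "play_rows", "payload": {"translation": [[0.004,0.0005,0],[0.005,0,0],[0.005,0,0],[0.005,0,0],[0.005,0,0],[0.004,0,0],[0,0,0]], "dr": [[0,0,0],[0,0,0],[0,0,0],[0,0,0],[0,0,0],[0,0,0],[0,0,0]]}}

```text
time_s: 15.12
position: [0.5008, 0.1237, 0.0954]
ee_rot: [0.8, 0.601, -0.001, -0.001]
ft_force: [0.9, 0.0, -2.7]
grip_width: 0.629
grasp_force: 30.0
```

```bash
python3 -c "
from h import *
st(.0954)"
```

```text
t 15.12 axial 0.0183 lat -0.0003 z-err 0.0000 head 73.81 tiltx -0.0003 tilty -0.0015 | F ax 0.30 lat 0.90 z -2.72 | tq ax -0.051 lat -0.044 z -0.000 grip 0.629
```

Request:
{"api": "play_rows", "payload": {"translation": [[0.004,0,0],[0.003,0,0],[0.002,0,0],[0.002,0,0],[0.002,0,0],[0,0,0]], "dr": [[0,0,0],[0,0,0],[0,0,0],[0,0,0],[0,0,0],[0,0,0]]}}

```text
time_s: 15.62
position: [0.5025, 0.1297, 0.0954]
ee_rot: [0.8, 0.6, -0.001, -0.001]
ft_force: [-0.2, -0.1, -2.3]
grip_width: 0.632
grasp_force: 30.0
```

```bash
python3 -c "
from h import *
st(.0954)"
```

```text
t 15.62 axial 0.0246 lat -0.0004 z-err 0.0000 head 73.80 tiltx -0.0004 tilty -0.0016 | F ax -0.16 lat -0.11 z -2.25 | tq ax -0.157 lat 0.024 z -0.022 grip 0.632
```

Request:
{"api": "play_rows", "payload": {"translation": [[0.002,0,0],[0.002,0,0],[0.002,0,0],[0.002,0,0],[0,0,0]], "dr": [[0,0,0],[0,0,0],[0,0,0],[0,0,0],[0,0,0]]}}

```text
time_s: 16.03
position: [0.5035, 0.133, 0.0954]
ee_rot: [0.8, 0.6, -0.001, -0.0]
ft_force: [-0.6, -2.6, -1.9]
grip_width: 0.633
grasp_force: 30.0
```

```bash
python3 -c "
from h import *
st(.0954)"
```

```text
t 16.03 axial 0.0280 lat -0.0003 z-err -0.0000 head 73.80 tiltx -0.0015 tilty -0.0018 | F ax -2.63 lat 0.11 z -1.93 | tq ax -0.138 lat -0.530 z -0.008 grip 0.633
```

Request:
{"api": "play_rows", "payload": {"translation": [[0.002,0,0],[0.002,0,0],[0,0,0],[0,0,0],[0,0,0]], "dr": [[0,0,0],[0,0,0],[0,0,0],[0,0,0],[0,0,0]]}}

```text
time_s: 16.45
position: [0.5039, 0.1344, 0.0953]
ee_rot: [0.8, 0.6, -0.001, -0.0]
ft_force: [-1.4, -5.6, -1.0]
grip_width: 0.63
grasp_force: 30.0
```

```bash
python3 -c "
from h import *
st(.0954)"
```

```text
t 16.45 axial 0.0295 lat -0.0003 z-err -0.0001 head 73.79 tiltx -0.0021 tilty -0.0019 | F ax -5.81 lat 0.22 z -1.03 | tq ax -0.128 lat -0.919 z -0.078 grip 0.630
```

Request:
{"api": "play_rows", "payload": {"translation": [[-0.004,0,0],[0,0,0],[0,0,0],[0,0,0],[0,0,0],[0,0,0]], "dr": [[0,0,0],[0,0,0],[0,0,0],[0,0,0],[0,0,0],[0,0,0]], "gripper": -1}}

```text
time_s: 16.95
position: [0.5038, 0.1336, 0.0956]
ee_rot: [0.8, 0.6, -0.0, -0.0]
ft_force: [0.5, 0.3, -0.0]
grip_width: 0.967
grasp_force: 0.0
```

```bash
python3 -c "
from h import *
st(.0954); go([.4965,-.223,.17],88.2,9)"
```

```text
t 16.95 axial 0.0287 lat -0.0003 z-err 0.0002 head 73.81 tiltx -0.0001 tilty -0.0013 | F ax 0.40 lat 0.37 z -0.04 | tq ax -0.038 lat -0.073 z 0.009 grip 0.967
t 16.95 pos [0.5038 0.1336 0.0956] head 73.81 ft [ 0.4665  0.2808 -0.0364] q [0.1076 0.1054 1.9086 0.0005 1.1288 0.3901] grip 0.9670770172255858 0.0
0 shift [-0.0766  0.0205 -0.0166] turn [-0.002 -0.    -0.32 ]
4 shift [-0.0784  0.0119 -0.0166] turn [-0.002 -0.    -0.32 ]
8 shift [-0.0792  0.0031 -0.0165] turn [-0.002 -0.    -0.32 ]
```

Request:
{"api": "play_rows", "payload": {"translation": [[0,0,-0.075],[0,0,-0.075],[-0.0766,0.0205,0],[-0.077,0.0185,0],[-0.0775,0.016,0],[-0.078,0.014,0],[-0.0785,0.012,0],[-0.079,0.0095,0],[-0.079,0.0075,0],[-0.079,0.0055,0]], "dr": [[0,0,0],[0,0,0],[0,0,-0.32],[0,0,-0.32],[0,0,-0.32],[0,0,-0.32],[0,0,-0.32],[0,0,-0.32],[0,0,-0.32],[0,0,-0.32]]}}

```text
time_s: 17.78
position: [0.4968, -0.1856, 0.1706]
ee_rot: [0.727, 0.686, -0.0, -0.0]
ft_force: [1.5, -0.3, 0.7]
grip_width: 0.996
grasp_force: 0.0
```

Request:
{"api": "play_rows", "payload": {"translation": [[-0.04,0.002,0.05],[-0.036,0.001,0.05],[0,0,0.04],[0,0,0.03],[0,0,0],[0,0,0],[0,0,0]], "dr": [[0,0,-0.16],[0,0,-0.16],[0,0,0],[0,0,0],[0,0,0],[0,0,0],[0,0,0]]}}

```text
time_s: 18.37
position: [0.4972, -0.2219, 0.0865]
ee_rot: [0.718, 0.696, -0.0, 0.0]
ft_force: [0.0, -0.5, 0.7]
grip_width: 1.0
grasp_force: 0.0
```

```bash
python3 -c "
from h import *
g=grab('wrist','w9');b=grab('scene','c9')['image']
go([.4965,-.223,.031],88.2,1)
for v in (-.209,-.237): print(proj('w9',(.497,v,.05),1),proj('w9',(.497,v,.068),1))
f=lambda im,x,y,w:cv2.resize(im[y:y+w*3//4,x:x+w],(400,300),interpolation=cv2.INTER_CUBIC)
o=np.vstack([np.hstack([f(g['image'],176,150,160),f(g['image'],0,0,512)]),np.hstack([f(b,280,150,60),f(b,190,190,80)])])
cv2.imwrite('pics/m9.png',o[:,:,::-1])
"
```

```text
t 18.4667 pos [ 0.4977 -0.2221  0.0871] head 88.23 ft [-0.1999  0.5578  0.206 ] q [-0.5639  0.1695  1.8548 -0.0009  1.1159 -0.5327] grip 1.0022131051637135 0.0
0 shift [-0.0017 -0.0024  0.1122] turn [0.009 0.016 0.006]
(np.float64(253.54298348230228), np.float64(206.9983007454267)) (np.float64(253.41503455799807), np.float64(215.80990584761722))
(np.float64(254.79152157423445), np.float64(242.82871501655063)) (np.float64(254.7750741555408), np.float64(254.07292371015177))
```

View pics/m9.png

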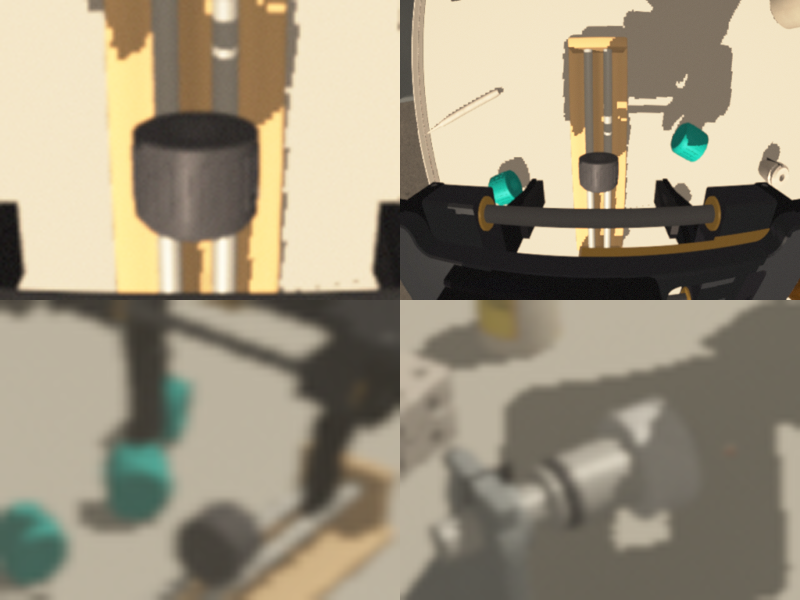

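Request:
{"api": "play_rows", "payload": {"translation": [[0.004,-0.001,0.03],[0.003,0,0.04],[0,0,0.03],[0,0,0.012],[0,0,0],[0,0,0],[0,0,0]], "dr": [[0,0,0],[0,0,0],[0,0,0],[0,0,0],[0,0,0],[0,0,0],[0,0,0]]}}

```text
time_s: 19.05
position: [0.4971, -0.2188, 0.0309]
ee_rot: [0.718, 0.696, -0.0, 0.001]
ft_force: [-0.2, -0.6, -0.3]
grip_width: 1.003
grasp_force: 0.0
```

```bash
python3 -c "
from h import *
g=grab('wrist','w10')
go([.497,-.2185,.031],88.2,1)
im=g['image'][:,:,:].astype(int)
for v in (-.2045,-.2325): print(proj('w10',(.497,v,.05),1),proj('w10',(.497,v,.068),1))
u=int(round(proj('w10',(.497,-.2185,.05),1)[0])); print(u,[(v,int(im[v,u-10:u+11].mean())) for v in range(120,262,2)])
"
```

```text
t 19.1 pos [ 0.4971 -0.2189  0.031 ] head 88.2 ft [-0.179   0.0097  0.59  ] q [-0.5594  0.2496  1.8835 -0.001   1.0073 -0.5275] grip 0.9985138429818256 0.0
0 shift [ 0.0008 -0.0003 -0.0001] turn [0.007 0.016 0.001]
(np.float64(253.23170579793182), np.float64(237.83531001028493)) (np.float64(253.0564824259754), np.float64(253.5166199724603))
(np.float64(254.90374817211406), np.float64(282.1648191614983)) (np.float64(254.92289723035813), np.float64(300.81864664524676))
254 [(120, 113), (122, 113), (124, 112), (126, 113), (128, 113), (130, 113), (132, 113), (134, 113), (136, 113), (138, 113), (140, 112), (142, 113), (144, 112), (146, 113), (148, 113), (150, 112), (152, 112), (154, 112), (156, 112), (158, 112), (160, 112), (162, 112), (164, 112), (166, 113), (168, 112), (170, 112), (172, 112), (174, 112), (176, 112), (178, 111), (180, 112), (182, 112), (184, 112), (186, 113), (188, 113), (190, 112), (192, 112), (194, 112), (196, 112), (198, 112), (200, 112), (202, 112), (204, 112), (206, 112), (208, 112), (210, 112), (212, 112), (214, 112), (216, 112), (218, 112), (220, 112), (222, 111), (224, 111), (226, 75), (228, 47), (230, 46), (232, 50), (234, 52), (236, 52), (238, 52), (240, 52), (242, 52), (244, 51), (246, 47), (248, 47), (250, 47), (252, 49), (254, 52), (256, 53), (258, 52), (260, 53)]
```

Request:
{"api": "play_rows", "payload": {"translation": [[0,0,0],[0,0,0],[0,0,0],[0,0,0],[0,0,0],[0,0,0],[0,0,0],[0,0,0],[0,0,0],[0,0,0]], "dr": [[0,0,0],[0,0,0],[0,0,0],[0,0,0],[0,0,0],[0,0,0],[0,0,0],[0,0,0],[0,0,0],[0,0,0]], "gripper": 1}}

```text
time_s: 19.93
position: [0.4963, -0.2184, 0.0295]
ee_rot: [0.718, 0.696, -0.0, -0.0]
ft_force: [1.0, -0.3, 0.2]
grip_width: 0.406
grasp_force: 30.0
```

```bash
python3 -c "
from h import *
T=np.array([.496,.106]);d=np.array([.279,.960]);l=np.array([.96,-.279])
p=T-.05*d-.0004*l
go([*p,.17],73.8,8); st()
"
```

```text
t 19.9333 pos [ 0.4963 -0.2184  0.0295] head 88.19 ft [ 0.9684 -0.2964  0.2356] q [-0.5595  0.2513  1.8847 -0.0009  1.0062 -0.5275] grip 0.40614305494051134 30.000093971175374
0 shift [ 0.069  -0.0059 -0.0351] turn [-0.001  0.001  0.36 ]
4 shift [ 0.0677 -0.0145 -0.0351] turn [-0.001  0.001  0.36 ]
7 shift [ 0.066  -0.0207 -0.0351] turn [-0.001  0.001  0.36 ]
t 19.93 axial -0.3114 lat 0.0908 z-err -0.0663 head 88.19 tiltx -0.0005 tilty -0.0008 | F ax -0.01 lat 1.01 z 0.24 | tq ax -0.342 lat 0.030 z 0.052 grip 0.406
```

Request:
{"api": "play_rows", "payload": {"translation": [[0,0,-0.065],[0,0,-0.08],[0,0,-0.08],[0.0788,-0.0067,-0.008],[0.0784,-0.01,-0.008],[0.0779,-0.0135,-0.008],[0.0774,-0.0166,-0.008],[0.0768,-0.0195,-0.008],[0.0761,-0.0218,-0.008],[0.0754,-0.0237,-0.008]], "dr": [[0,0,0],[0,0,0],[0,0,0],[0,0,0.41],[0,0,0.41],[0,0,0.41],[0,0,0.41],[0,0,0.41],[0,0,0.41],[0,0,0.41]]}}

```text
time_s: 20.77
position: [0.4772, 0.0598, 0.1698]
ee_rot: [0.8, 0.6, -0.001, -0.001]
ft_force: [0.7, -0.3, -2.2]
grip_width: 0.398
grasp_force: 30.0
```

```bash
python3 -c "
from h import *
st(.0945)
"
```

```text
t 20.77 axial -0.0496 lat -0.0052 z-err 0.0753 head 73.73 tiltx -0.0006 tilty -0.0022 | F ax -0.11 lat 0.78 z -2.17 | tq ax -0.149 lat 0.014 z -0.008 grip 0.398
```

Request:
{"api": "play_rows", "payload": {"translation": [[0,0.004,0.04],[0,0,0.045],[0,0,0.04],[0,0,0.025],[0,0,0],[0,0,0],[0,0,0]], "dr": [[0,0,0],[0,0,0],[0,0,0],[0,0,0],[0,0,0],[0,0,0],[0,0,0]]}}

```text
time_s: 21.35
position: [0.4806, 0.0574, 0.0957]
ee_rot: [0.799, 0.601, -0.0, -0.0]
ft_force: [-0.2, -0.5, -1.2]
grip_width: 0.403
grasp_force: 30.0
```

```bash
python3 -c "
from h import *
st(.0945)
"
```

```text
t 21.35 axial -0.0510 lat -0.0013 z-err 0.0012 head 73.84 tiltx -0.0002 tilty -0.0007 | F ax -0.51 lat -0.04 z -1.20 | tq ax -0.070 lat 0.021 z -0.009 grip 0.403
```

Request:
{"api": "play_rows", "payload": {"translation": [[0.015,0.001,0.001],[0.02,0,0],[0.015,0,0],[0,0,0],[0,0,0],[0,0,0],[0,0,0]], "dr": [[0,0,0],[0,0,0],[0,0,0],[0,0,0],[0,0,0],[0,0,0],[0,0,0]]}}

```text
time_s: 21.93
position: [0.4873, 0.0813, 0.0944]
ee_rot: [0.799, 0.601, -0.001, -0.001]
ft_force: [0.5, 0.3, -2.0]
grip_width: 0.402
grasp_force: 30.0
```

```bash
python3 -c "
from h import *
st(.0945)
g=grab('wrist','w11'); im=cv2.cvtColor(g['image'],cv2.COLOR_RGB2GRAY).astype(int)
p=r.read_state()['position'];d=np.array([.279,.960,0]);l=np.array([.96,-.279,0]);T=np.array([.496,.106,.115])
for s in (.003,.006,.016,.020):
    a=T+s*d; u,v=proj('w11',a,1); print(s,round(u,1),round(v,1),im[int(round(v)),int(u)-22:int(u)+23])
u,v=proj('w11',p+[0,0,.0205+.012]+.010*d,1); print('cap',u,v); 
for k in (0,5,10): print(im[int(v)+k,int(u)-45:int(u)+46:2])
"
```

```text
t 21.93 axial -0.0261 lat -0.0014 z-err -0.0001 head 73.85 tiltx -0.0006 tilty -0.0018 | F ax 0.44 lat 0.40 z -2.04 | tq ax -0.082 lat 0.002 z 0.063 grip 0.402
0.003 257.4 212.7 [238 237 238 237 237 238 232 201 146 116 112 112 111 115 112 112 115 115
 117 116 117 120 118 116 115 112 114 114 111 109 109 112 110 112 143 209
 234 238 237 237 238 237 238 237 237]
0.006 257.4 207.1 [199 186 181 178 178 172 164 151 135 130 129 129 131 132 132 134 136 135
 134 133 130 131 128 129 130 128 129 130 130 130 132 132 130 131 131 139
 151 153 156 160 164 163 167 174 186]
0.016 257.5 187.9 [137 137 137 136 136 135 135 137 137 136 136 139 139 138 140 139 141 140
 140 142 142 142 142 142 141 140 141 140 141 141 139 138 136 138 136 136
 133 133 132 133 134 136 138 135 138]
0.02 257.5 180.0 [140 140 140 138 138 137 138 138 138 136 137 136 137 139 140 137 139 140
 140 141 141 141 140 139 140 141 144 143 142 142 140 139 140 142 142 142
 139 140 138 137 135 133 133 133 133]
cap 254.63223606119658 257.2236401521477
[25 26 26 32 29 26 39 53 50 50 51 52 52 50 54 49 50 52 51 55 54 52 54 55
 53 53 54 53 49 50 53 56 52 56 76 81 73 73 60 60 36 30 28 26 32 27]
[25 29 26 29 24 28 33 54 52 52 54 91 93 99 95 89 87 72 56 57 55 54 55 54
 56 55 52 53 54 54 57 80 93 93 89 86 79 88 62 49 30 30 31 29 27 29]
[55 54 54 52 54 54 53 54 57 56 53 60 65 66 66 68 69 69 64 57 57 69 81 80
 74 71 67 59 67 66 66 66 63 65 61 64 60 58 56 57 53 53 55 54 55 55]
```

Request:
{"api": "play_rows", "payload": {"translation": [[0.006,0.0016,0],[0.008,0,0],[0.003,0,0],[0.003,0,0],[0.003,0,0],[0.003,0,0],[0,0,0],[0,0,0]], "dr": [[0,0,0.01],[0,0,0],[0,0,0],[0,0,0],[0,0,0],[0,0,0],[0,0,0],[0,0,0]]}}

```text
time_s: 22.65
position: [0.4919, 0.0937, 0.0944]
ee_rot: [0.8, 0.6, -0.001, -0.0]
ft_force: [-0.3, -0.4, -1.7]
grip_width: 0.398
grasp_force: 30.0
```

```bash
python3 -c "
from h import *
st(.0945)
"
```

```text
t 22.65 axial -0.0130 lat -0.0005 z-err -0.0001 head 73.81 tiltx -0.0005 tilty -0.0016 | F ax -0.43 lat -0.16 z -1.68 | tq ax -0.085 lat 0.015 z 0.008 grip 0.398
```

Now feel forward over the tip.

Request:
{"api": "play_rows", "payload": {"translation": [[0.003,0,0],[0.003,0,0],[0.003,0,0],[0.003,0,0],[0,0,0]], "dr": [[0,0,0],[0,0,0],[0,0,0],[0,0,0],[0,0,0]]}}

```text
time_s: 23.07
position: [0.4936, 0.0997, 0.0944]
ee_rot: [0.8, 0.6, -0.001, -0.001]
ft_force: [-0.7, 0.3, -1.3]
grip_width: 0.401
grasp_force: 30.0
```

```bash
python3 -c "
from h import *
st(.0945)
"
```

```text
t 23.07 axial -0.0067 lat -0.0005 z-err -0.0001 head 73.81 tiltx -0.0003 tilty -0.0015 | F ax 0.09 lat -0.72 z -1.28 | tq ax -0.075 lat -0.051 z -0.050 grip 0.401
```

Request:
{"api": "play_rows", "payload": {"translation": [[0.002,0,0],[0.002,0,0],[0.002,0,0],[0,0,0]], "dr": [[0,0,0],[0,0,0],[0,0,0],[0,0,0]]}}

```text
time_s: 23.4
position: [0.494, 0.1018, 0.0942]
ee_rot: [0.8, 0.6, -0.001, -0.0]
ft_force: [-1.9, -4.0, -1.3]
grip_width: 0.4
grasp_force: 30.0
```

```bash
python3 -c "
from h import *
st(.0945)
"
```

```text
t 23.40 axial -0.0046 lat -0.0008 z-err -0.0003 head 73.81 tiltx -0.0019 tilty -0.0023 | F ax -4.39 lat -0.71 z -1.27 | tq ax -0.035 lat -0.697 z 0.051 grip 0.400
```

Balls reached; press on.

Request:
{"api": "play_rows", "payload": {"translation": [[0.002,0,0],[0.002,0,0],[0.002,0,0],[0,0,0]], "dr": [[0,0,0],[0,0,0],[0,0,0],[0,0,0]]}}

```text
time_s: 23.73
position: [0.4944, 0.1031, 0.0941]
ee_rot: [0.8, 0.601, -0.003, 0.0]
ft_force: [-3.7, -11.3, 0.6]
grip_width: 0.4
grasp_force: 30.0
```

```bash
python3 -c "
from h import *
st(.0945)
"
```

```text
t 23.73 axial -0.0033 lat -0.0008 z-err -0.0004 head 73.81 tiltx -0.0049 tilty -0.0028 | F ax -11.88 lat -0.40 z 0.57 | tq ax 0.005 lat -1.808 z 0.002 grip 0.400
```

Request:
{"api": "play_rows", "payload": {"translation": [[0.002,0,0],[0.002,0,0],[0,0,0]], "dr": [[0,0,0],[0,0,0],[0,0,0]]}}

```text
time_s: 23.98
position: [0.4956, 0.1072, 0.0941]
ee_rot: [0.8, 0.6, -0.001, -0.001]
ft_force: [-1.1, -0.1, -2.4]
grip_width: 0.404
grasp_force: 30.0
```

```bash
python3 -c "
from h import *
st(.0945)
"
```

```text
t 23.98 axial 0.0010 lat -0.0007 z-err -0.0004 head 73.76 tiltx 0.0000 tilty -0.0020 | F ax -0.39 lat -0.98 z -2.42 | tq ax 0.057 lat 0.042 z -0.086 grip 0.404
```

Request:
{"api": "play_rows", "payload": {"translation": [[0.002,0,0],[0.002,0,0],[0,0,0]], "dr": [[0,0,0],[0,0,0],[0,0,0]]}}

```text
time_s: 24.23
position: [0.4962, 0.1091, 0.0943]
ee_rot: [0.8, 0.6, -0.001, -0.001]
ft_force: [-0.6, -1.9, -3.2]
grip_width: 0.4
grasp_force: 30.0
```

```bash
python3 -c "
from h import *
st(.0945)
"
```

```text
t 24.23 axial 0.0030 lat -0.0007 z-err -0.0002 head 73.81 tiltx -0.0007 tilty -0.0019 | F ax -2.01 lat -0.08 z -3.21 | tq ax 0.031 lat -0.378 z -0.045 grip 0.400
```

Request:
{"api": "play_rows", "payload": {"translation": [[0.002,0,0],[0.002,0,0],[0,0,0]], "dr": [[0,0,0],[0,0,0],[0,0,0]]}}

```text
time_s: 24.48
position: [0.4965, 0.11, 0.0941]
ee_rot: [0.8, 0.601, -0.002, -0.0]
ft_force: [-3.0, -7.3, -2.1]
grip_width: 0.401
grasp_force: 30.0
```

```bash
python3 -c "
from h import *
st(.0945)
"
```

```text
t 24.48 axial 0.0039 lat -0.0007 z-err -0.0004 head 73.82 tiltx -0.0028 tilty -0.0022 | F ax -7.82 lat -0.85 z -2.07 | tq ax 0.003 lat -1.094 z -0.084 grip 0.401
```

Request:
{"api": "play_rows", "payload": {"translation": [[0.002,0,0],[0.002,0,0],[0,0,0]], "dr": [[0,0,0],[0,0,0],[0,0,0]]}}

```text
time_s: 24.73
position: [0.4966, 0.1105, 0.0941]
ee_rot: [0.8, 0.601, -0.003, 0.001]
ft_force: [-3.5, -12.9, -0.4]
grip_width: 0.403
grasp_force: 30.0
```

```bash
python3 -c "
from h import *
st(.0945)
"
```

```text
t 24.73 axial 0.0044 lat -0.0007 z-err -0.0004 head 73.82 tiltx -0.0057 tilty -0.0026 | F ax -13.37 lat 0.24 z -0.41 | tq ax -0.003 lat -2.193 z -0.113 grip 0.403
```

Request:
{"api": "play_rows", "payload": {"translation": [[-0.003,0,0],[-0.003,0,0],[0,0,0]], "dr": [[0,0,0],[0,0,0],[0,0,0]]}}

```text
time_s: 24.98
position: [0.4963, 0.1094, 0.0942]
ee_rot: [0.8, 0.6, -0.001, -0.0]
ft_force: [-2.6, -5.5, -2.5]
grip_width: 0.401
grasp_force: 30.0
```

```bash
python3 -c "
from h import *
st(.0945)
"
```

```text
t 24.98 axial 0.0033 lat -0.0007 z-err -0.0003 head 73.79 tiltx -0.0015 tilty -0.0021 | F ax -6.04 lat -0.93 z -2.46 | tq ax 0.006 lat -0.881 z -0.104 grip 0.401
```

Request:
{"api": "play_rows", "payload": {"translation": [[-0.002,0,0],[0,0,0]], "dr": [[0,0,0],[0,0,0]]}}

```text
time_s: 25.15
position: [0.4962, 0.1091, 0.0943]
ee_rot: [0.8, 0.6, -0.001, -0.001]
ft_force: [-1.7, -2.4, -2.1]
grip_width: 0.403
grasp_force: 30.0
```

```bash
python3 -c "
from h import *
st(.0945)
"
```

```text
t 25.15 axial 0.0030 lat -0.0007 z-err -0.0002 head 73.80 tiltx -0.0003 tilty -0.0019 | F ax -2.79 lat -0.91 z -2.06 | tq ax 0.023 lat -0.460 z -0.050 grip 0.403
```

Request:
{"api": "play_rows", "payload": {"translation": [[-0.002,0,0],[-0.002,0,0],[0,0,0],[0,0,0]], "dr": [[0,0,0],[0,0,0],[0,0,0],[0,0,0]]}}

```text
time_s: 25.48
position: [0.4959, 0.1083, 0.0945]
ee_rot: [0.8, 0.6, 0.0, -0.001]
ft_force: [-0.4, 5.7, -3.8]
grip_width: 0.404
grasp_force: 30.0
```

```bash
python3 -c "
from h import *
st(.0945)
"
```

```text
t 25.48 axial 0.0021 lat -0.0007 z-err 0.0000 head 73.80 tiltx 0.0016 tilty -0.0016 | F ax 5.40 lat -2.00 z -3.77 | tq ax 0.240 lat 0.816 z -0.035 grip 0.404
```

Request:
{"api": "play_rows", "payload": {"translation": [[0.005,0,0],[0.005,0,0],[0.002,0,0],[0,0,0],[0,0,0]], "dr": [[0,0,0],[0,0,0],[0,0,0],[0,0,0],[0,0,0]]}}

```text
time_s: 25.9
position: [0.4967, 0.1104, 0.0943]
ee_rot: [0.8, 0.601, -0.003, 0.001]
ft_force: [-3.3, -10.5, -0.8]
grip_width: 0.402
grasp_force: 30.0
```

```bash
python3 -c "
from h import *
st(.0945)
"
```

```text
t 25.90 axial 0.0044 lat -0.0005 z-err -0.0002 head 73.83 tiltx -0.0058 tilty -0.0024 | F ax -10.98 lat -0.30 z -0.77 | tq ax 0.149 lat -1.720 z -0.087 grip 0.402
```

Request:
{"api": "play_rows", "payload": {"translation": [[-0.004,0,0],[-0.004,0,0],[0,0,0],[0,0,0]], "dr": [[0,0,0],[0,0,0],[0,0,0],[0,0,0]]}}

```text
time_s: 26.23
position: [0.4962, 0.1088, 0.0944]
ee_rot: [0.8, 0.6, -0.001, -0.0]
ft_force: [-2.2, -0.8, -2.7]
grip_width: 0.398
grasp_force: 30.0
```

```bash
python3 -c "
from h import *
st(.0945); grab('side','s12'); grab('wrist','w12')
"
```

```text
t 26.23 axial 0.0028 lat -0.0006 z-err -0.0001 head 73.80 tiltx -0.0010 tilty -0.0018 | F ax -1.40 lat -1.91 z -2.69 | tq ax 0.187 lat -0.285 z -0.085 grip 0.398
```

Stiff stop inward, held on the pull-back: it behaves as clicked. Release.

Request:
{"api": "play_rows", "payload": {"translation": [[-0.001,0,0],[0,0,0],[0,0,0],[0,0,0],[0,0,0],[0,0,0],[0,0,0],[0,0,0]], "dr": [[0,0,0],[0,0,0],[0,0,0],[0,0,0],[0,0,0],[0,0,0],[0,0,0],[0,0,0]], "gripper": -1}}

```text
time_s: 27.0
position: [0.4963, 0.1085, 0.0945]
ee_rot: [0.8, 0.6, -0.001, -0.0]
ft_force: [0.1, -0.4, 0.5]
grip_width: 0.921
grasp_force: 0.0
```

```bash
python3 -c "
from h import *
st(.0945); grab('wrist','w13'); grab('side','s13')
a=np.load('pics/w12.npz')['im'].astype(int);b=np.load('pics/w13.npz')['im'].astype(int)
d=np.array([.279,.960,0]);T=np.array([.496,.106,.115])
# brightness along the line of the stack's top
for nm,im in (('w12',a),('w13',b)):
    out=[]
    for s in np.arange(-.016,.06,.002):
        rr=.018 if (s<.0165 or s>.0425) else .028
        u,v=proj(nm,T+s*d+[0,0,rr],1)
        if 0<v<384: out.append((round(s*1000),int(im[int(v),int(u)-4:int(u)+5].mean())))
    print(out)
"
```

```text
t 27.00 axial 0.0025 lat -0.0004 z-err -0.0000 head 73.80 tiltx -0.0004 tilty -0.0014 | F ax -0.39 lat 0.21 z 0.46 | tq ax -0.061 lat 0.039 z 0.026 grip 0.921
[(-16, 231), (-14, 231), (-12, 231), (-10, 223), (-8, 113), (-6, 102), (-4, 59), (-2, 63), (0, 64), (2, 64), (4, 63), (6, 62), (8, 59), (10, 56), (12, 128), (14, 134), (16, 133), (18, 133), (20, 133), (22, 136), (24, 136), (26, 137), (28, 137), (30, 136), (32, 134), (34, 134), (36, 134), (38, 136), (40, 137), (42, 135), (44, 116), (46, 117), (48, 118), (50, 117), (52, 116), (54, 117), (56, 118), (58, 119)]
[(-16, 226), (-14, 226), (-12, 226), (-10, 213), (-8, 106), (-6, 94), (-4, 57), (-2, 60), (0, 61), (2, 60), (4, 60), (6, 58), (8, 56), (10, 61), (12, 125), (14, 129), (16, 128), (18, 125), (20, 128), (22, 129), (24, 130), (26, 131), (28, 131), (30, 130), (32, 129), (34, 129), (36, 129), (38, 128), (40, 131), (42, 129), (44, 111), (46, 113), (48, 113), (50, 112), (52, 111), (54, 111), (56, 113), (58, 113)]
```

Request:
{"api": "play_rows", "payload": {"translation": [[0,0,-0.05],[0,0,-0.075],[0,0,-0.075],[-0.06,0,0],[0,0,0],[0,0,0],[0,0,0]], "dr": [[0,0,0],[0,0,0],[0,0,0],[0,0,0],[0,0,0],[0,0,0],[0,0,0]]}}

```text
time_s: 27.68
position: [0.4876, 0.0799, 0.1939]
ee_rot: [0.8, 0.6, -0.001, -0.001]
ft_force: [0.5, -0.0, -0.2]
grip_width: 0.999
grasp_force: 0.0
```

```bash
python3 -c "
from h import *
grab('wrist','w14'); st(.0945)
d=np.array([.279,.960,0]);l=np.array([.96,-.279,0]);T=np.array([.496,.106,.115])
def prof(nm,rng,lat,z=.115):
    im=cv2.cvtColor(np.load('pics/%s.npz'%nm)['im'],cv2.COLOR_RGB2GRAY).astype(np.float32)
    P=np.array([[proj(nm,np.array([T[0],T[1],z])+s*d+(la-.0005)*l,1) for s in rng] for la in np.arange(-lat,lat+.0001,.001)],np.float32)
    return cv2.remap(im,P[...,0],P[...,1],cv2.INTER_LINEAR).mean(0)
r1=np.arange(.06,.11,.001)
for nm in ('w5','w14'): print(nm,[(int(round(s*1000)),int(x)) for s,x in zip(r1,prof(nm,r1,.003,.133))])
r2=np.arange(-.03,.065,.0015)
print('stack',[(round(s*1000,1),int(x)) for s,x in zip(r2,prof('w14',r2,.004,.133))])
"
```

```text
t 27.73 axial -0.0272 lat -0.0009 z-err 0.0990 head 73.79 tiltx -0.0005 tilty -0.0031 | F ax -0.41 lat 0.59 z -0.70 | tq ax -0.111 lat -0.000 z 0.048 grip 0.997
w5 [(60, 115), (61, 115), (62, 115), (63, 115), (64, 115), (65, 115), (66, 115), (67, 115), (68, 115), (69, 115), (70, 116), (71, 116), (72, 116), (73, 116), (74, 115), (75, 92), (76, 52), (77, 54), (78, 52), (79, 54), (80, 57), (81, 58), (82, 55), (83, 87), (84, 118), (85, 121), (86, 117), (87, 117), (88, 117), (89, 117), (90, 118), (91, 118), (92, 118), (93, 117), (94, 117), (95, 117), (96, 118), (97, 118), (98, 117), (99, 118), (100, 118), (101, 117), (102, 106), (103, 75), (104, 76), (105, 83), (106, 86), (107, 85), (108, 86), (109, 85)]
w14 [(60, 101), (61, 101), (62, 100), (63, 100), (64, 101), (65, 100), (66, 101), (67, 101), (68, 101), (69, 101), (70, 102), (71, 101), (72, 101), (73, 101), (74, 102), (75, 100), (76, 90), (77, 60), (78, 43), (79, 43), (80, 43), (81, 44), (82, 58), (83, 84), (84, 99), (85, 101), (86, 98), (87, 97), (88, 98), (89, 98), (90, 98), (91, 98), (92, 98), (93, 98), (94, 98), (95, 98), (96, 98),
[... 1031 characters left out ...]
.5), 128), (np.float64(24.0), 192), (np.float64(25.5), 237), (np.float64(27.0), 239), (np.float64(28.5), 238), (np.float64(30.0), 236), (np.float64(31.5), 210), (np.float64(33.0), 141), (np.float64(34.5), 116), (np.float64(36.0), 116), (np.float64(37.5), 112), (np.float64(39.0), 111), (np.float64(40.5), 115), (np.float64(42.0), 108), (np.float64(43.5), 96), (np.float64(45.0), 99), (np.float64(46.5), 100), (np.float64(48.0), 99), (np.float64(49.5), 99), (np.float64(51.0), 99), (np.float64(52.5), 99), (np.float64(54.0), 99), (np.float64(55.5), 99), (np.float64(57.0), 99), (np.float64(58.5), 100), (np.float64(60.0), 100), (np.float64(61.5), 99), (np.float64(63.0), 100), (np.float64(64.5), 100)]
```

```bash
python3 -c "
from h import *
print(r.job_done())"
```

```text
the job is handed in; nothing more can be done
None
```

I've fitted the spacer, roller and cap on the axle in that order and handed the job in at about 28 s. The cap holds the stack by itself: it stayed put under a 5 N pull, and after release the shoulder ring was still pressed in about 2 mm. The hand-in returned no verdict. I kept the arm clear of the bottle, key and collet, but didn't measure them again at the end.

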